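# Ready the ultrasound bench for a phantom check

### The arm

A 6-joint arm with a two-finger parallel gripper is mounted at the origin on the work surface. World frame = base frame: x ahead of the robot, y to its left, z up, the work surface at z = 0. Lengths are in m, angles in rad, forces in N, time in s.
With the tool pointing down it reaches from about 0.35 to 0.775 m from the base axis. Payload 7.3 kg.
Tool frame: the origin (TCP) lies at the very end of the fingers, on their centre line; the grasp point (between the pads) lies 19 mm behind it; z points along the fingers, y is the line along which they close (so a half turn about z gives the same grasp; the last joint's range is limited). The gripper opens to 92 mm and grips with 3 to 60 N. Pads are 19 mm wide; open, the fingers measure 130 mm over their backs; the gripper's body (75 mm by 190 mm) begins 47 mm behind the grasp point.
Start: joints at [-1.471, 0.342, 1.524, -0, 1.275, -0.146], TCP at [0.128, -0.509, 0.227] pointing down, gripper open.
Joint ranges: [-2.53, 2.53], [-0.77, 2.02], [0.04, 2.7], [-1, 4.14], [0.28, 2.66], [-3.11, 3.11]. Speed limits (rad/s): [2.57, 2.57, 3.14, 3.14, 3.14, 3.14].

### API

Orientations are given as a unit quaternion [x, y, z, w].
In Python, from plant import manip gives the robot as it stands. The module is installed in compiled form; this text tells all that it offers.
- The arm moves only by the tool apply_moves, never from a script. Its argument "targets" is a list of rows, each an object of numbers: "dx", "dy", "dz": the shift along the world's x, y, z in mm; "rx", "ry", "rz": the turn, a rotation vector about the world's x, y, z in rad; "hand": the closure, from 0 (fully open) to 1 (shut). In form: [{"dx": .., "dy": .., "dz": .., "rx": .., "ry": .., "rz": .., "hand": ..}, ...]. A call has 1 to 5 rows; each row shifts and turns the commanded pose from where the row before left it; what a row does not reach is not made up. A row lasts 1/8 s, in which the tool goes at most 62.5 mm and 10.7 degrees, less where a joint would pass 70% of its speed; a pose out of reach is approached as far as the arm can. A call is refused whole if a number of a shift passes 62.5 or a number of a turn 0.188, either way. A call with a gripper value outside its range is refused whole. The fingers move at their own pace and stop on an object; "force" is the grip in N (left out, the last holds). Time passes only in rows, so rows that do not move let the fingers close. It gives the time, the measured TCP pose, the force, the opening and the grip force at its end, in the units of the state.
- manip.observe(): the state, without advancing time (a new reading comes with each control period).
- manip.camera(name): name is "scene" or "top"; returns (picture, depth): 480x640x3 uint8, red, green, blue; 480x640 float32, m along the optical axis (not along the pixel's ray), 0 where there is no reading.
- manip.camera_model(name): a dict with "fov_y" (degrees; the focal length in pixels is half the picture's height over the tangent of half this angle, whatever the lens; pixels are square), "cx", "cy" (the principal point, pixels), "rvec" (rotation vector, rad) and "tvec" (3), from world to camera coordinates, as OpenCV has them. Camera axes: x right, y down, z forward; pixel columns grow to the right and rows downward; lengths in m; the calibration is good to about 2 mm. A picture is of the moment at which its call begins. camera_model takes no time and is no camera call.
- manip.finish_job(): hands the job in; it is judged then, once.
The state is a dict: "time_s": time; "joints": joint angles; "dq": joint speeds; "effort": joint torques, N m; "eef_pos": TCP position; "eef_rot": TCP orientation; "ft_force": force on the tool from outside, world axes, zero at the start; "moment": the same for the moment, N m; "width": finger opening in m; "grip_force": force on a finger pad.
Only numpy, scipy, OpenCV 4.12 (cv2) and the standard library are available. Lean on these libraries where they do the work, as an engineer would, in place of code of your own. Each camera call takes 0.05 s, during which the arm holds its last target. There are 200 camera calls.

### The job

Get the bench ready for the scanner's quality check: first lay every loose ultrasound probe, from the scanner's closed lid and from the bench, flat in the blue tray without dropping any, and only then raise the scanner's stiff display lid to 70 degrees from closed and press the green power button beneath it once it is up. Also lay the aluminium guide straightedge flat on the bench with one long edge flush along the phantom's long face with the blue stripe, centred on that face; leave the gel bottle, spray bottle and mug standing where they are.

Things in the scene. Friction and masses are not known exactly. Their poses are not given: they have to be found in the camera images.
- scanner: white portable ultrasound scanner, fixed on the bench, 180 (x) by 260 (y) mm; base 34 mm high, with the display lid closed 62 mm high (top of the lid). Origin under the centre of its base on the bench; x points to the hinge side, away from the robot at yaw 0. It does not move.
- hinge (a point): middle of the lid's hinge axis, 85 mm along +x from the scanner's origin, 55 mm above the bench; the axis runs along the scanner's y.
- display (a joint): display lid angle in rad: 0 closed (level, on the base), grows as the front edge is raised, up to 1.75; 70 degrees is 1.222. The lid is 170 mm deep (hinge to front edge), 260 mm wide and 14 mm thick, 0.5 kg; the hinge is stiff (about 1 N m of friction), so the lid stays where it is left. While the lid is closed, probes may lie on it.
- tab (a point): grip point of the blue pull tab that sticks out 48 mm from the middle of the lid's front edge, in the lid's plane; the tab is 24 mm wide (scanner's y) and 12 mm thick. The point is 32 mm out from the lid edge, 202 mm from the hinge axis, 55 mm above the bench when closed; below it is clear air down to the bench. Pinched at its two sides it can pivot between the fingers as the lid turns.
- power_top (a point): centre of the top of the round green power button, 26 mm in diameter, on the scanner's deck under the lid, 62 mm towards the front and 90 mm towards -y from the scanner's origin, its top 46 mm above the bench, standing 12 mm out of the deck.
- power (a joint): power button travel in m: 0 out, 0.005 fully down; springs back. Needs about 5 N; it is switched on beyond 0.0035.
- tray: blue open tray, heavy, does not move; 160 (x) by 280 (y) mm outside, walls 5 mm thick and 26 mm high, floor about 5 mm above the bench. Origin under its centre on the bench. It may stand left or right of the scanner.
- phantom: grey tissue phantom block, fixed, 90 (x) by 200 (y) by 60 (z) mm, on the other side of the scanner from the tray; origin under its centre on the bench. The face with the blue stripe is its long -x face, 45 mm from the origin, towards the robot; the blue also runs along the top of that edge.
- guide_c (a point): centre of the guide straightedge: a flat aluminium strip 40 (x) by 200 (y) by 6 mm with an upright orange rib along its middle, 12 mm wide (x), 160 mm long (y), top 24 mm above its underside. The point is 12 mm above its underside, in the middle of the rib; both long edges are 20 mm from it. 0.18 kg. Starts on the bench on the robot's side of the phantom.
- probe1_c (a point): grip point of a wireless ultrasound probe, no cable: white handle 75 mm long (x), 24 mm wide (y), 26 mm high, and a grey head 35 mm long, 36 mm wide at its +x end; 110 mm long in all. The point is in the handle 13 mm above its underside, 43 mm from the tail end, 67 mm from the head end, along its x. 0.16 kg. It lies on the closed lid. May be absent.
- probe2_c (a point): grip point of a wireless ultrasound probe, no cable: white handle 75 mm long (x), 24 mm wide (y), 26 mm high, and a black head 35 mm long, 36 mm wide at its +x end; 110 mm long in all. The point is in the handle 13 mm above its underside, 43 mm from the tail end, 67 mm from the head end, along its x. 0.16 kg. It lies on the closed lid. May be absent.
- probe3_c (a point): grip point of a wireless ultrasound probe, no cable: white handle 75 mm long (x), 24 mm wide (y), 26 mm high, and a dark blue head 35 mm long, 36 mm wide at its +x end; 110 mm long in all. The point is in the handle 13 mm above its underside, 43 mm from the tail end, 67 mm from the head end, along its x. 0.16 kg. It lies on the closed lid. May be absent.
- probe4_c (a point): grip point of a wireless ultrasound probe, no cable: white handle 75 mm long (x), 24 mm wide (y), 26 mm high, and a green head 35 mm long, 36 mm wide at its +x end; 110 mm long in all. The point is in the handle 13 mm above its underside, 43 mm from the tail end, 67 mm from the head end, along its x. 0.16 kg. It lies on the bench on the robot's side of the tray. May be absent.
- gel: gel bottle, white with a blue label and cap, 48 mm across, 140 mm tall, a bystander beyond the scanner; origin under its centre. Leave it alone.
- spray: spray bottle, white with a yellow cap, 54 mm across, 150 mm tall, a bystander beyond the scanner; origin under its centre. Leave it alone.
- mug: mug, blue, 76 mm across, 90 mm tall, a bystander beyond the scanner; origin under its centre. Leave it alone.
Mind the look-alikes: they are no part of the job. Leave any pink look-alike of the phantom alone.

How it is judged:
By the outcome, as a careful person would: the job done as asked, in the order asked, and still so for the second after the job is handed in, with the robot touching nothing.
Of probe1, probe2, probe3, probe4 only 2 to 4 are there at a start; the rules pass over those that are not, and their reading is None.
At some moment in a run one of guide, probe1, probe2, probe3, probe4 may be knocked a few centimetres aside while the robot is not near it.
It also fails if it takes over 210 s, if anything falls off the work surface, if the arm or the gripper's body presses on something with over 40 N, if the wrist force passes 120 N, or if a joint passes its speed limit or range.

## Working session

There is one attempt and no reset: what is moved stays moved. The work goes in short steps, Python scripts to look and compute and a tool call to move; the robot and the scene stay as the last step left them, time stands still between calls to the robot, and variables do not carry over. Pictures are saved under pics/ and viewed, at most 14 in all, crops included, and the job is handed in when it is done.

Besides the shell and the picture viewer there is one more tool, called after "Call:" by a JSON object that holds its "api" and its "payload". apply_moves: Moves the arm, as the interface text tells. Its arguments: {"type":"object","properties":{"targets":{"type":"array"},"force":{"type":"number"}},"required":["targets"]}

```bash
mkdir -p pics; cat > h.py <<'E'
import numpy as np, cv2
from plant import manip
from scipy.spatial.transform import Rotation as R
def cam(n):
    p,d=manip.camera(n); m=manip.camera_model(n)
    f=240/np.tan(np.radians(m['fov_y'])/2)
    Rm=cv2.Rodrigues(np.array(m['rvec'],float))[0]; t=np.array(m['tvec'],float).ravel()
    return dict(p=p,d=d,f=f,cx=m['cx'],cy=m['cy'],R=Rm,t=t)
def cloud(c):
    v,u=np.mgrid[0:480,0:640]; z=c['d']
    P=np.stack([(u-c['cx'])/c['f']*z,(v-c['cy'])/c['f']*z,z],-1)
    W=(P-c['t'])@c['R']; W[z==0]=np.nan
    return W
def ray(c,u,v,z):
    o=-c['R'].T@c['t']; d=c['R'].T@np.array([(u-c['cx'])/c['f'],(v-c['cy'])/c['f'],1])
    return o+d*(z-o[2])/d[2]
def proj(c,P):
    q=c['R']@np.array(P)+c['t']; return q[:2]/q[2]*c['f']+[c['cx'],c['cy']]
def save(n,p): cv2.imwrite('pics/'+n+'.png',p[:,:,::-1])
E
python3 - <<'E'
from h import *
for n in('scene','top'):
    c=cam(n); save(n+'0',c['p']); print(n,c['f'],-c['R'].T@c['t'],c['R'][2])
    print(manip.camera_model(n))
    np.savez('/tmp/'+n+'0.npz',**c)
print(manip.observe())
E
```

```text
scene 466.3872721166193 [ 1.102741   -0.09878439  1.10763152] [-0.52623978 -0.00985881 -0.85027907]
{'fov_y': 54.46013946086468, 'cx': 312.7992292192388, 'cy': 239.71042078299226, 'rvec': array([ 1.90244842,  1.9190694 , -0.55130266]), 'tvec': array([ 0.11587566, -0.35409819,  1.52112818])}
top 541.3561803868677 [ 0.2624439  -0.09048174  1.57062221] [ 0.14981884 -0.01859294 -0.98853863]
{'fov_y': 47.818392694747864, 'cx': 322.82732611180614, 'cy': 242.10136003878037, 'rvec': array([ 2.15476267, -2.14896662,  0.18243531]), 'tvec': array([-0.1206328 ,  0.49434048,  1.51161936])}
{'time_s': 0.1, 'joints': array([-1.47100787e+00,  3.42608438e-01,  1.52489551e+00,  3.43660794e-05,
        1.27538921e+00, -1.46004191e-01]), 'dq': array([ 2.36708539e-04, -1.99497299e-03, -2.72870156e-03,  3.87802870e-04,
       -1.31646551e-04,  5.10690454e-06]), 'effort': array([ 1.00365542e-03, -4.32003629e+01, -2.44695854e+01,  7.18398532e-02,
        5.25768392e-02, -4.71233557e-05]), 'eef_pos': array([ 0.12774056, -0.50886506,  0.22614668]), 'eef_rot': array([ 9.92458152e-01,  1.22582194e-01,  3.14556313e-05, -6.49696095e-04]), 'ft_force': array([-0.63503269,  0.60057278,  0.56361934]), 'moment': array([ 0.01304791, -0.0359525 ,  0.01981066]), 'grip_force': 0.0, 'width': 0.09167615346884897}
```

View pics/top0.png

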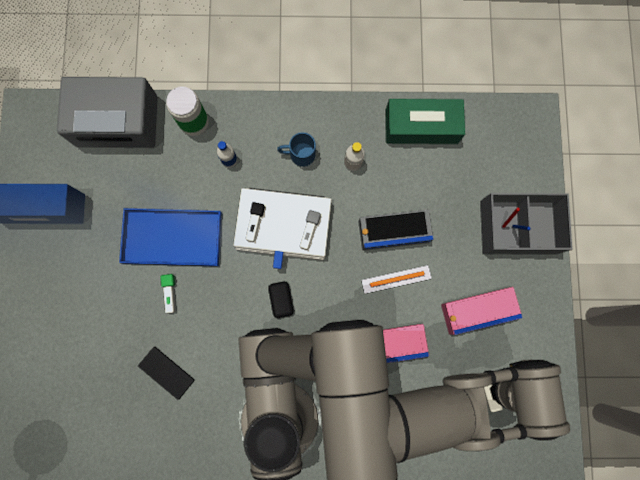

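View pics/scene0.png

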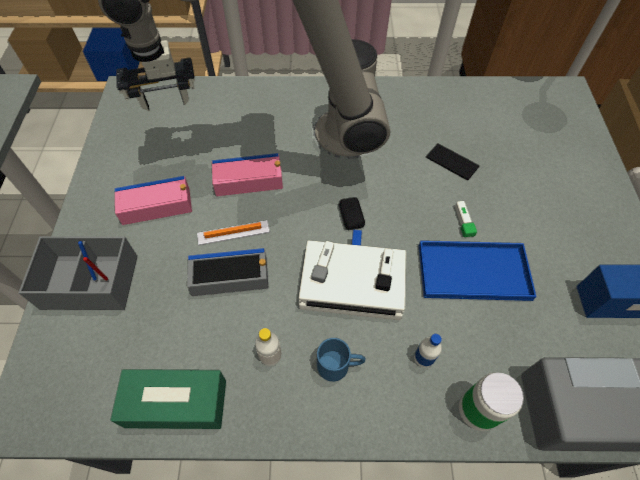

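The top view shows the tray (170,237), the scanner (283,223) with its tab (278,260), and three probes: grey head (312,230), black head (256,222) and green head (168,293). The phantom is the grey block with a blue edge (397,230). The pink blocks at (482,310) and (405,343) are look-alikes. The guide, with its orange rib, is at (397,280).

```bash
cat > meas.py <<'E'
from h import *
def rect(pts):
    (c,(w,h),a)=cv2.minAreaRect((pts*1000).astype(np.float32))
    b=cv2.boxPoints(((c),(w,h),a)); e=[b[1]-b[0],b[2]-b[1]]; L=max(e,key=np.linalg.norm)
    return np.round(np.array(c),1),np.round(sorted((w,h)),1),round(float(np.degrees(np.arctan2(L[1],L[0]))),1)
def blob(mask):
    n,l,s,_=cv2.connectedComponentsWithStats(mask.astype(np.uint8)); k=1+np.argmax(s[1:,4]); return l==k
def planexy(c,mask,z):
    v,u=np.nonzero(mask); return np.array([ray(c,a,b,z)[:2] for a,b in zip(u,v)])
def box(u0,v0,u1,v1):
    m=np.zeros((480,640),bool); m[v0:v1,u0:u1]=1; return m
E
python3 - <<'E'
from meas import *
def load(n):
    z=np.load('/tmp/'+n+'0.npz'); return {k:z[k] for k in z}
T=load('top'); 
W=cloud(T); hsv=cv2.cvtColor(T['p'],cv2.COLOR_RGB2HSV); H,S,V=[hsv[...,i].astype(int) for i in range(3)]
blue=(H>105)&(H<125)&(S>150)&(V>60)
m=blob(blue&box(110,200,230,275)); print('tray z=.026',rect(planexy(T,m,.026)), np.nanpercentile(W[m][:,2],[5,50,95]))
m=blob((V>170)&(S<40)&box(225,180,340,268)); print('lid',rect(planexy(T,m,.062)),np.nanmedian(W[m][:,2]))
m=blob(blue&box(265,245,292,275)); print('tab',rect(planexy(T,m,.061)),np.nanmedian(W[m][:,2]))
m=blob((H>5)&(H<20)&(S>150)&box(355,255,440,300)); print('rib',rect(planexy(T,m,.024)),np.nanmedian(W[m][:,2]))
m=blob((V>150)&(S<50)&box(355,255,440,300)); print('guide',rect(planexy(T,m,.006)),np.nanmedian(W[m][:,2]))
m=blob(blue&box(350,225,440,260)); print('stripe',rect(planexy(T,m,.06)),np.nanmedian(W[m][:,2]))
for nm,b in dict(p1=(298,200,326,255),p2=(243,198,270,248),p4=(155,268,182,318)).items():
    z0=.062 if nm!='p4' else 0
    q=W[box(*b)]; q=q[q[:,2]>z0+.013]; print(nm,rect(q[:,:2]),len(q),np.nanmedian(q[:,2]))
q=W[box(350,200,440,255)]; q=q[(q[:,2]>.05)&(q[:,2]<.07)];print('phantom',rect(q[:,:2]),np.median(q[:,2]))
for nm,px in dict(p1=(314,216),p2=(259,208),p4=(168,280)).items(): print(nm,'head',ray(T,*px,.026+(.062 if nm!='p4' else 0)))
# bench noise
print(np.nanpercentile(W[320:340,60:120][...,2],[5,50,95]))
big=np.hstack([cv2.resize(T['p'][180:330,110:350],None,fx=2,fy=2,interpolation=2)])
save('crop0',np.vstack([cv2.resize(T['p'][180:330,110:450],None,fx=2.3,fy=2.3,interpolation=2)]))
E
```

```text
tray z=.026 (array([510.9, 319.4]), array([159.5, 280.1]), 88.6) [-0.00177655  0.00445731  0.02403907]
lid (array([549.5,  -3.8]), array([169.4, 258. ]), 83.4) 0.061206672185812105
tab (array([441.4,   6.8]), array([22.5, 48. ]), 0.2) 0.05997749100469845
rib (array([ 391.8, -331.7]), array([ 10.6, 157.1]), -77.4) 0.0227587307664223
guide (array([ 392.9, -333.2]), array([ 41.7, 201.5]), -77.3) 0.0047833737123601314
stripe (array([ 492.8, -332.3]), array([ 15.7, 195. ]), -83.1) 0.05986941658927118
p1 (array([522.7, -77.9]), array([ 35.6, 109.6]), -18.5) 388 0.08654903712432935
p2 (array([544.4,  75.2]), array([ 36.6, 110.8]), -12.6) 396 0.0858718553648733
p4 (array([347.4, 323.6]), array([ 38. , 109.5]), 5.1) 405 0.0243555606593488
phantom (array([ 531.8, -326.7]), array([ 92.2, 200.1]), -83.2) 0.059679908734573704
p1 head [ 0.56069521 -0.09364229  0.088     ]
p2 head [0.5826618  0.05991345 0.088     ]
p4 head [0.38583631 0.32020666 0.026     ]
[-0.00665747 -0.00078412  0.00482571]
```

View pics/crop0.png

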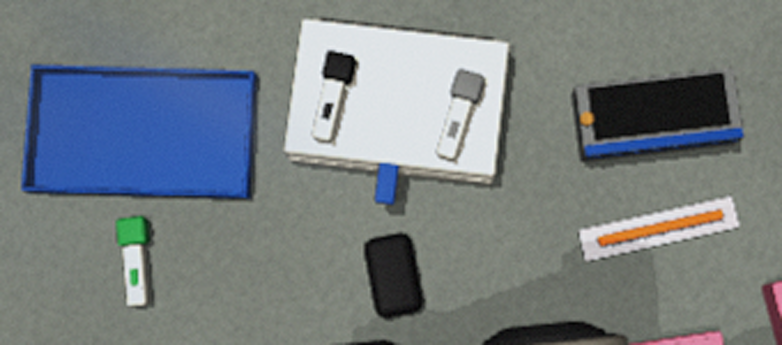

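Every measured size matches the description. I'll start with the guide by pushing the rib with both open fingertips, because a rib grip would not clear the phantom face.

Call:
{"api": "apply_moves", "payload": {"targets": [{"dx":46,"dy":34,"rz":-0.025,"hand":0},{"dx":46,"dy":34},{"dx":46,"dy":34},{"dx":46,"dy":34},{"dx":46,"dy":33}]}}

```text
invalid input at $.targets[0]: expected keys dx, dy, dz, rx, ry, rz, hand
```

Call:
{"api": "apply_moves", "payload": {"targets": [{"dz":-40},{"dz":-50},{"dz":-50},{"dz":-30},{}]}}

```text
invalid input at $.targets[0]: expected keys dx, dy, dz, rx, ry, rz, hand
```

```bash
python3 - <<'E'
from meas import *
T=cam('top');W=cloud(T)
hsv=cv2.cvtColor(T['p'],cv2.COLOR_RGB2HSV); H,S,V=[hsv[...,i].astype(int) for i in range(3)]
m=blob((H>160)&(S>60)&(V>100)&box(380,320,435,370)); q=W[m]; print('pink',np.nanpercentile(q,[2,98],axis=0))
C=cam('scene'); save('s1',C['p'][100:330,80:400]);o=manip.observe();print(o['eef_pos'],R.from_quat(o['eef_rot']).as_matrix()[:,0],o['ft_force'])
hsv=cv2.cvtColor(C['p'],cv2.COLOR_RGB2HSV); H,S,V=[hsv[...,i].astype(int) for i in range(3)]
m=blob((H>5)&(H<20)&(S>150)&box(180,190,290,250)); print('rib',m.sum(),rect(planexy(C,m,.020)))
m=(H>105)&(H<125)&(S>150)&box(180,240,270,275); print('stripe sc',rect(planexy(C,blob(m),.06)))
E
```

```text
pink [[ 0.17889866 -0.40319256  0.00427601]
 [ 0.2576697  -0.28910913  0.06736428]]
[ 0.12774119 -0.50898323  0.22630976] [9.69948990e-01 2.43308316e-01 1.40875536e-04] [-0.28931572  0.3221431   0.41614722]
rib 337 (array([ 398.7, -335.8]), array([ 20.2, 156.9]), -77.2)
stripe sc (array([ 498.7, -335.4]), array([ 10.9, 191.7]), -83.1)
```

View pics/s1.png

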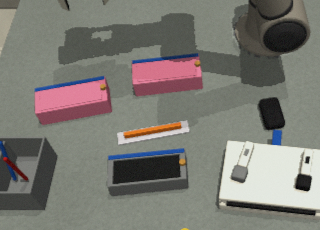

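The crop shows the guide at about (153,131) and the grey phantom at (148,172), with the pink look-alikes well clear (world x < 0.26). Every row needs all seven keys, so I'll resend the moves.

Call:
{"api": "apply_moves", "payload": {"targets": [{"dx":46,"dy":34,"dz":0,"rx":0,"ry":0,"rz":-0.025,"hand":0},{"dx":46,"dy":34,"dz":0,"rx":0,"ry":0,"rz":0,"hand":0},{"dx":46,"dy":34,"dz":0,"rx":0,"ry":0,"rz":0,"hand":0},{"dx":46,"dy":34,"dz":0,"rx":0,"ry":0,"rz":0,"hand":0},{"dx":46,"dy":33,"dz":0,"rx":0,"ry":0,"rz":0,"hand":0}]}}

```text
time_s: 0.82
eef_pos: [0.359, -0.3389, 0.2268]
eef_rot: [0.994, 0.11, 0.0, 0.0]
ft_force: [0.1, -0.8, 0.5]
width: 0.0918
grip_force: 0.0
```

Call:
{"api": "apply_moves", "payload": {"targets": [{"dx":0,"dy":0,"dz":-40,"rx":0,"ry":0,"rz":0,"hand":0},{"dx":0,"dy":0,"dz":-50,"rx":0,"ry":0,"rz":0,"hand":0},{"dx":0,"dy":0,"dz":-50,"rx":0,"ry":0,"rz":0,"hand":0},{"dx":0,"dy":0,"dz":-30,"rx":0,"ry":0,"rz":0,"hand":0},{"dx":0,"dy":0,"dz":0,"rx":0,"ry":0,"rz":0,"hand":0}]}}

```text
time_s: 1.45
eef_pos: [0.3567, -0.3389, 0.0549]
eef_rot: [0.994, 0.11, -0.001, -0.002]
ft_force: [0.1, 0.7, 0.5]
width: 0.0917
grip_force: 0.0
```

Call:
{"api": "apply_moves", "payload": {"targets": [{"dx":0,"dy":0,"dz":-30,"rx":0,"ry":0,"rz":0,"hand":0},{"dx":0,"dy":0,"dz":-15,"rx":0,"ry":0,"rz":0,"hand":0},{"dx":10,"dy":2,"dz":0,"rx":0,"ry":0,"rz":0,"hand":0},{"dx":6,"dy":1,"dz":0,"rx":0,"ry":0,"rz":0,"hand":0},{"dx":6,"dy":1,"dz":0,"rx":0,"ry":0,"rz":0,"hand":0}]}}

```text
time_s: 2.08
eef_pos: [0.3807, -0.3366, 0.0127]
eef_rot: [0.994, 0.11, 0.0, 0.001]
ft_force: [-1.3, -0.8, 1.1]
width: 0.0918
grip_force: 1.1
```

Call:
{"api": "apply_moves", "payload": {"targets": [{"dx":8,"dy":1,"dz":0,"rx":0,"ry":0,"rz":-0.02,"hand":0},{"dx":8,"dy":0,"dz":0,"rx":0,"ry":0,"rz":-0.02,"hand":0},{"dx":8,"dy":0,"dz":0,"rx":0,"ry":0,"rz":-0.02,"hand":0},{"dx":8,"dy":0,"dz":0,"rx":0,"ry":0,"rz":-0.02,"hand":0},{"dx":8,"dy":0,"dz":0,"rx":0,"ry":0,"rz":-0.02,"hand":0}]}}

```text
time_s: 2.7
eef_pos: [0.4203, -0.3352, 0.0117]
eef_rot: [0.998, 0.06, -0.0, -0.0]
ft_force: [-1.6, -1.1, 2.2]
width: 0.0914
grip_force: 1.0
```

```bash
python3 - <<'E'
from meas import *
C=cam('scene'); save('s2',cv2.resize(C['p'][170:310,150:310],None,fx=4,fy=4));o=manip.observe();print(o['eef_pos'],R.from_quat(o['eef_rot']).as_matrix()[:,0],o['ft_force'])
E
```

```text
[ 0.42126962 -0.33540921  0.01174721] [9.92948485e-01 1.18543247e-01 8.96567220e-04] [0.0164825  0.17889543 0.54368496]
```

View pics/s2.png

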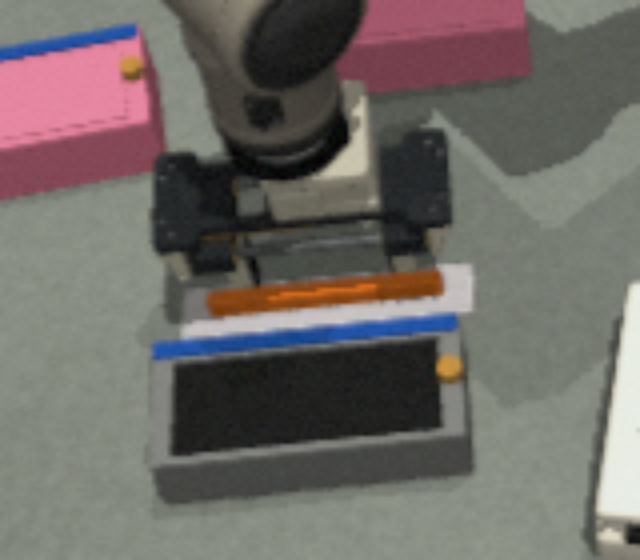

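The crop shows the guide parallel to the phantom, with both fingers on the rib. I'll continue the push and then check lateral centring.

Call:
{"api": "apply_moves", "payload": {"targets": [{"dx":8,"dy":0,"dz":0,"rx":0,"ry":0,"rz":0,"hand":0},{"dx":8,"dy":0,"dz":0,"rx":0,"ry":0,"rz":0,"hand":0},{"dx":5,"dy":0,"dz":0,"rx":0,"ry":0,"rz":0,"hand":0},{"dx":0,"dy":0,"dz":0,"rx":0,"ry":0,"rz":0,"hand":0}]}}

```text
time_s: 3.25
eef_pos: [0.4413, -0.3353, 0.0117]
eef_rot: [0.998, 0.061, 0.0, 0.0]
ft_force: [-0.1, 0.1, -0.2]
width: 0.092
grip_force: 0.0
```

```bash
cat > gchk.py <<'E'
from meas import *
C=cam('scene'); o=manip.observe();print(o['eef_pos'],R.from_quat(o['eef_rot']).as_matrix()[:,0],o['ft_force'])
hsv=cv2.cvtColor(C['p'],cv2.COLOR_RGB2HSV); H,S,V=[hsv[...,i].astype(int) for i in range(3)]
def ends(m,z):
    q=planexy(C,blob(m),z)*1000; r=rect(q/1000); a=np.radians(6.8); ux=np.array([np.cos(a),np.sin(a)]); uy=np.array([-ux[1],ux[0]])
    return r,'mid along y',round((np.percentile(q@uy,.5)+np.percentile(q@uy,99.5))/2,1),'x range',np.round(np.percentile(q@ux,[1,99]),1)
print('rib',ends((H>5)&(H<20)&(S>150)&box(170,180,270,260),.022))
print('stripe',ends((H>105)&(H<125)&(S>150)&box(170,230,275,275),.06))
E
python3 gchk.py
```

```text
[ 0.4410502  -0.33523468  0.01172251] [9.92677954e-01 1.20790704e-01 2.93098165e-04] [ 0.33787155  0.25397447 -0.51594749]
rib ((array([ 460.8, -335.2]), array([ 13.8, 156.6]), -83.5), 'mid along y', np.float64(-387.6), 'x range', array([411.9, 424.4]))
stripe ((array([ 498.5, -335.5]), array([ 11.5, 191.7]), -83.0), 'mid along y', np.float64(-392.2), 'x range', array([449.8, 460.7]))
```

Call:
{"api": "apply_moves", "payload": {"targets": [{"dx":4,"dy":0,"dz":0,"rx":0,"ry":0,"rz":0,"hand":0},{"dx":4,"dy":0,"dz":0,"rx":0,"ry":0,"rz":0,"hand":0},{"dx":0,"dy":0,"dz":0,"rx":0,"ry":0,"rz":0,"hand":0}]}}

```text
time_s: 3.68
eef_pos: [0.4492, -0.3353, 0.0118]
eef_rot: [0.998, 0.06, 0.0, 0.0]
ft_force: [-0.1, 0.3, -0.4]
width: 0.0922
grip_force: 0.0
```

Call:
{"api": "apply_moves", "payload": {"targets": [{"dx":2,"dy":0,"dz":0,"rx":0,"ry":0,"rz":0,"hand":0}]}}

```text
time_s: 3.8
eef_pos: [0.4506, -0.3352, 0.0118]
eef_rot: [0.998, 0.06, -0.0, -0.0]
ft_force: [-2.1, -0.7, 0.8]
width: 0.0915
grip_force: 0.6
```

Call:
{"api": "apply_moves", "payload": {"targets": [{"dx":1,"dy":0,"dz":0,"rx":0,"ry":0,"rz":0,"hand":0}]}}

```text
time_s: 3.92
eef_pos: [0.4517, -0.3352, 0.0117]
eef_rot: [0.998, 0.06, -0.0, -0.0]
ft_force: [-1.3, -0.4, 0.9]
width: 0.0918
grip_force: 0.7
```

Call:
{"api": "apply_moves", "payload": {"targets": [{"dx":1,"dy":0,"dz":0,"rx":0,"ry":0,"rz":0,"hand":0}]}}

```text
time_s: 4.05
eef_pos: [0.4527, -0.3352, 0.0118]
eef_rot: [0.998, 0.06, -0.0, -0.0]
ft_force: [-0.9, -0.1, 0.5]
width: 0.0919
grip_force: 0.7
```

Call:
{"api": "apply_moves", "payload": {"targets": [{"dx":1,"dy":0,"dz":0,"rx":0,"ry":0,"rz":0,"hand":0}]}}

```text
time_s: 4.18
eef_pos: [0.4534, -0.3352, 0.0117]
eef_rot: [0.998, 0.06, -0.0, -0.0]
ft_force: [-5.3, -1.0, 3.3]
width: 0.092
grip_force: 2.8
```

Call:
{"api": "apply_moves", "payload": {"targets": [{"dx":1,"dy":0,"dz":0,"rx":0,"ry":0,"rz":0,"hand":0}]}}

```text
time_s: 4.3
eef_pos: [0.4535, -0.3352, 0.0118]
eef_rot: [0.998, 0.06, -0.001, -0.0]
ft_force: [-10.0, -1.2, 5.7]
width: 0.0917
grip_force: 5.1
```

Call:
{"api": "apply_moves", "payload": {"targets": [{"dx":-6,"dy":-1,"dz":0,"rx":0,"ry":0,"rz":0,"hand":0},{"dx":-14,"dy":-2,"dz":0,"rx":0,"ry":0,"rz":0,"hand":0},{"dx":0,"dy":0,"dz":50,"rx":0,"ry":0,"rz":0,"hand":0},{"dx":0,"dy":0,"dz":60,"rx":0,"ry":0,"rz":0,"hand":0},{"dx":0,"dy":0,"dz":60,"rx":0,"ry":0,"rz":0,"hand":0}]}}

```text
time_s: 4.92
eef_pos: [0.434, -0.3382, 0.1833]
eef_rot: [0.998, 0.06, -0.0, -0.0]
ft_force: [1.5, -0.3, 0.1]
width: 0.0916
grip_force: 0.0
```

Call:
{"api": "apply_moves", "payload": {"targets": [{"dx":15,"dy":52,"dz":0,"rx":0,"ry":0,"rz":-0.089,"hand":0.2},{"dx":15,"dy":53,"dz":0,"rx":0,"ry":0,"rz":-0.089,"hand":0.2},{"dx":15,"dy":53,"dz":0,"rx":0,"ry":0,"rz":-0.089,"hand":0.2},{"dx":15,"dy":53,"dz":0,"rx":0,"ry":0,"rz":-0.089,"hand":0.2},{"dx":15,"dy":53,"dz":0,"rx":0,"ry":0,"rz":-0.089,"hand":0.2}]}}

```text
time_s: 5.55
eef_pos: [0.5096, -0.0729, 0.1818]
eef_rot: [0.987, -0.163, 0.0, -0.0]
ft_force: [1.2, -0.1, 0.1]
width: 0.0735
grip_force: 0.0
```

```bash
cat > gtop.py <<'E'
from meas import *
a=np.radians(6.8); ux=np.array([np.cos(a),np.sin(a)]); uy=np.array([-ux[1],ux[0]])
for n,bx,bp,zs in(('top',(350,225,440,275),(350,190,440,262),(.024,.06)),('scene',(170,180,270,260),(170,230,285,305),(.022,.06))):
    C=cam(n); hsv=cv2.cvtColor(C['p'],cv2.COLOR_RGB2HSV); H,S,V=[hsv[...,i].astype(int) for i in range(3)]
    m=blob((H>5)&(H<20)&(S>150)&box(*bx)); q=planexy(C,m,zs[0]); print(n,'rib',rect(q),q.mean(0)@uy*1000,q.mean(0)@ux*1000)
    W=cloud(C)[box(*bp)]; W=W[(W[:,2]>.05)&(W[:,2]<.068)]; r=rect(W[:,:2]); print('phantom',r,r[0]@uy,r[0]@ux)
    P=cv2.resize(C['p'][bp[1]-30:bp[3]+20,bp[0]-10:bp[2]+10],None,fx=4,fy=4); save('g_'+n,P)
o=manip.observe();print(o['eef_pos'],np.degrees(np.arctan2(*R.from_quat(o['eef_rot']).as_matrix()[[1,0],0])),o['ft_force'],o['width'])
E
python3 gtop.py
```

```text
top rib (array([ 467.1, -331.2]), array([ 11.6, 158.2]), -83.0) -384.6349349588785 424.5218281722601
phantom (array([ 531.4, -327. ]), array([ 92. , 200.8]), -82.8) -387.6195899089122 488.9437733715879
scene rib (array([ 250.4, -496.1]), array([11.7, 16.4]), 9.1) -523.1060869063349 189.71058634532113
phantom (array([ 536.3, -332. ]), array([ 94.5, 200.2]), -83.0) -393.1645968941467 493.21728451977737
[ 0.5099888  -0.06994808  0.18169345] -18.38692197426628 [-0.50680223 -1.46687398  0.78333984] 0.0737082082170614
```

View pics/g_top.png

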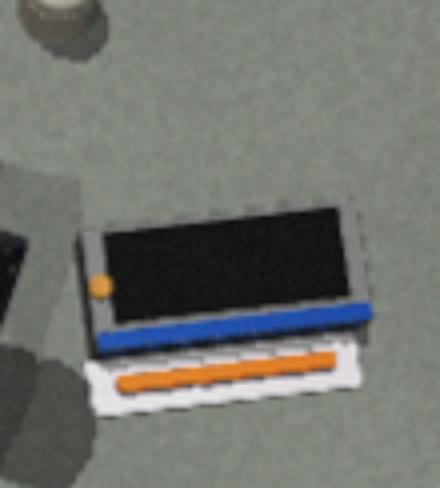

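The top crop shows the strip flush against the blue-striped face (64.4 mm centre to centre against 65), but about 3–4 mm too far toward +y. I'll nudge that later. Next is probe 1.

Call:
{"api": "apply_moves", "payload": {"targets": [{"dx":1,"dy":-4,"dz":-40,"rx":0,"ry":0,"rz":0,"hand":0.2},{"dx":0,"dy":0,"dz":-50,"rx":0,"ry":0,"rz":0,"hand":0.2},{"dx":0,"dy":0,"dz":-23,"rx":0,"ry":0,"rz":0,"hand":0.2},{"dx":0,"dy":0,"dz":0,"rx":0,"ry":0,"rz":0,"hand":0.2}], "force": 25}}

```text
time_s: 6.15
eef_pos: [0.5091, -0.0787, 0.0672]
eef_rot: [0.987, -0.162, -0.002, -0.0]
ft_force: [-0.9, -1.0, 0.4]
width: 0.0736
grip_force: 0.0
```

Call:
{"api": "apply_moves", "payload": {"targets": [{"dx":0,"dy":0,"dz":0,"rx":0,"ry":0,"rz":0,"hand":1},{"dx":0,"dy":0,"dz":0,"rx":0,"ry":0,"rz":0,"hand":1},{"dx":0,"dy":0,"dz":0,"rx":0,"ry":0,"rz":0,"hand":1},{"dx":0,"dy":0,"dz":0,"rx":0,"ry":0,"rz":0,"hand":1},{"dx":0,"dy":0,"dz":0,"rx":0,"ry":0,"rz":0,"hand":1}], "force": 25}}

```text
time_s: 6.78
eef_pos: [0.5109, -0.0782, 0.0689]
eef_rot: [0.987, -0.161, 0.0, 0.0]
ft_force: [0.5, 1.0, -0.0]
width: 0.0283
grip_force: 1.4
```

Call:
{"api": "apply_moves", "payload": {"targets": [{"dx":0,"dy":0,"dz":0,"rx":0,"ry":0,"rz":0,"hand":1},{"dx":0,"dy":0,"dz":0,"rx":0,"ry":0,"rz":0,"hand":1},{"dx":0,"dy":0,"dz":0,"rx":0,"ry":0,"rz":0,"hand":1}]}}

```text
time_s: 7.15
eef_pos: [0.5109, -0.0781, 0.0689]
eef_rot: [0.987, -0.161, 0.0, -0.0]
ft_force: [-0.0, 1.5, 3.3]
width: 0.0238
grip_force: 24.7
```

Call:
{"api": "apply_moves", "payload": {"targets": [{"dx":0,"dy":0,"dz":15,"rx":0,"ry":0,"rz":0,"hand":1},{"dx":0,"dy":0,"dz":30,"rx":0,"ry":0,"rz":0,"hand":1},{"dx":0,"dy":0,"dz":35,"rx":0,"ry":0,"rz":0,"hand":1},{"dx":0,"dy":0,"dz":0,"rx":0,"ry":0,"rz":0,"hand":1}]}}

```text
time_s: 7.65
eef_pos: [0.5124, -0.0789, 0.1518]
eef_rot: [0.987, -0.161, 0.003, 0.001]
ft_force: [-0.3, -0.4, -2.8]
width: 0.0239
grip_force: 24.7
```

Call:
{"api": "apply_moves", "payload": {"targets": [{"dx":-1,"dy":30,"dz":0,"rx":0,"ry":0,"rz":0.03,"hand":1},{"dx":-1,"dy":50,"dz":0,"rx":0,"ry":0,"rz":0.03,"hand":1},{"dx":-1,"dy":50,"dz":0,"rx":0,"ry":0,"rz":0.03,"hand":1},{"dx":-1,"dy":55,"dz":0,"rx":0,"ry":0,"rz":0.03,"hand":1},{"dx":-1,"dy":55,"dz":0,"rx":0,"ry":0,"rz":0.03,"hand":1}]}}

```text
time_s: 8.28
eef_pos: [0.505, 0.1631, 0.1479]
eef_rot: [0.996, -0.087, -0.001, 0.0]
ft_force: [1.1, 1.3, -1.4]
width: 0.0236
grip_force: 24.7
```

Call:
{"api": "apply_moves", "payload": {"targets": [{"dx":-1,"dy":55,"dz":0,"rx":0,"ry":0,"rz":0.03,"hand":1},{"dx":-1,"dy":55,"dz":0,"rx":0,"ry":0,"rz":0.03,"hand":1},{"dx":-1,"dy":55,"dz":0,"rx":0,"ry":0,"rz":0.03,"hand":1},{"dx":-1,"dy":45,"dz":0,"rx":0,"ry":0,"rz":0.03,"hand":1},{"dx":-1,"dy":27,"dz":0,"rx":0,"ry":0,"rz":0.027,"hand":1}]}}

```text
time_s: 8.9
eef_pos: [0.4996, 0.4006, 0.1473]
eef_rot: [1.0, -0.012, -0.001, 0.001]
ft_force: [0.6, -0.1, -2.1]
width: 0.0242
grip_force: 24.7
```

Call:
{"api": "apply_moves", "payload": {"targets": [{"dx":0,"dy":0,"dz":-40,"rx":0,"ry":0,"rz":0,"hand":1},{"dx":0,"dy":0,"dz":-40,"rx":0,"ry":0,"rz":0,"hand":1},{"dx":0,"dy":0,"dz":-30,"rx":0,"ry":0,"rz":0,"hand":1},{"dx":0,"dy":0,"dz":0,"rx":0,"ry":0,"rz":0,"hand":1}]}}

```text
time_s: 9.4
eef_pos: [0.4985, 0.3972, 0.0352]
eef_rot: [1.0, -0.014, -0.003, 0.002]
ft_force: [0.7, 0.2, -1.6]
width: 0.0238
grip_force: 24.7
```

Call:
{"api": "apply_moves", "payload": {"targets": [{"dx":0,"dy":0,"dz":-15,"rx":0,"ry":0,"rz":0,"hand":1},{"dx":0,"dy":0,"dz":-8,"rx":0,"ry":0,"rz":0,"hand":1},{"dx":0,"dy":0,"dz":0,"rx":0,"ry":0,"rz":0,"hand":1},{"dx":0,"dy":0,"dz":0,"rx":0,"ry":0,"rz":0,"hand":1}]}}

```text
time_s: 9.9
eef_pos: [0.5012, 0.3989, 0.0164]
eef_rot: [1.0, -0.014, 0.0, -0.0]
ft_force: [0.5, -0.3, -1.5]
width: 0.024
grip_force: 24.7
```

Call:
{"api": "apply_moves", "payload": {"targets": [{"dx":0,"dy":0,"dz":-2,"rx":0,"ry":0,"rz":0,"hand":1},{"dx":0,"dy":0,"dz":0,"rx":0,"ry":0,"rz":0,"hand":1}]}}

```text
time_s: 10.15
eef_pos: [0.5008, 0.3988, 0.0139]
eef_rot: [1.0, -0.014, 0.0, 0.0]
ft_force: [1.0, -0.2, -2.1]
width: 0.0237
grip_force: 24.7
```

Call:
{"api": "apply_moves", "payload": {"targets": [{"dx":0,"dy":0,"dz":-1.5,"rx":0,"ry":0,"rz":0,"hand":1},{"dx":0,"dy":0,"dz":0,"rx":0,"ry":0,"rz":0,"hand":0.5},{"dx":0,"dy":0,"dz":0,"rx":0,"ry":0,"rz":0,"hand":0.5},{"dx":0,"dy":0,"dz":0,"rx":0,"ry":0,"rz":0,"hand":0.5}]}}

```text
time_s: 10.65
eef_pos: [0.5009, 0.3988, 0.0125]
eef_rot: [1.0, -0.014, 0.0, -0.0]
ft_force: [0.5, 0.5, -0.7]
width: 0.0451
grip_force: 0.0
```

Call:
{"api": "apply_moves", "payload": {"targets": [{"dx":0,"dy":0,"dz":20,"rx":0,"ry":0,"rz":0,"hand":0.5},{"dx":0,"dy":0,"dz":40,"rx":0,"ry":0,"rz":0,"hand":0.5},{"dx":0,"dy":0,"dz":50,"rx":0,"ry":0,"rz":0,"hand":0.4},{"dx":0,"dy":0,"dz":40,"rx":0,"ry":0,"rz":0,"hand":0.3}]}}

```text
time_s: 11.15
eef_pos: [0.5011, 0.3989, 0.1645]
eef_rot: [1.0, -0.014, 0.001, -0.0]
ft_force: [-0.2, 0.6, -0.5]
width: 0.0602
grip_force: 0.0
```

```bash
cat > pr.py <<'E'
from meas import *
T=cam('top'); W=cloud(T); hsv=cv2.cvtColor(T['p'],cv2.COLOR_RGB2HSV); H,S,V=[hsv[...,i].astype(int) for i in range(3)]
M=(W[...,0]>.25)&(W[...,0]<.66)&(W[...,1]>-.2)&(W[...,1]<.5)
for z0,nm in((.062,'lid'),(.0,'bench'),(.005,'tray')):
    m=M&(W[...,2]>z0+.013)&(W[...,2]<z0+.040)
    if nm=='lid': m&=(abs(W[...,1])<.16)&(W[...,0]>.44)
    elif nm=='bench': m&=(W[...,0]<.425)&(W[...,1]>.15)
    else: m&=(W[...,0]>.44)&(W[...,0]<.58)&(W[...,1]>.185)&(W[...,1]<.455)
    n,l,s,_=cv2.connectedComponentsWithStats(m.astype(np.uint8))
    for k in range(1,n):
        if s[k,4]>120: print(nm,s[k,4],rect(W[l==k][:,:2]),np.median(W[l==k][:,2]).round(3))
o=manip.observe();print(o['time_s'],o['eef_pos'],np.degrees(np.arctan2(*R.from_quat(o['eef_rot']).as_matrix()[[1,0],0])),o['width'])
np.save('/tmp/t.npy',T['p'])
E
python3 pr.py
```

```text
lid 396 (array([544.3,  76. ]), array([ 35.4, 110.3]), -13.3) 0.086
bench 402 (array([349. , 318.9]), array([ 37.1, 110.1]), 10.2) 0.025
11.2 [0.50309467 0.40028295 0.17051938] -1.553720127896148 0.06270111035274566
```

Call:
{"api": "apply_moves", "payload": {"targets": [{"dx":5,"dy":-40,"dz":0,"rx":0,"ry":0,"rz":-0.03,"hand":0.3},{"dx":5,"dy":-55,"dz":0,"rx":0,"ry":0,"rz":-0.03,"hand":0.3},{"dx":5,"dy":-55,"dz":0,"rx":0,"ry":0,"rz":-0.03,"hand":0.3},{"dx":5,"dy":-55,"dz":0,"rx":0,"ry":0,"rz":-0.03,"hand":0.3},{"dx":5,"dy":-55,"dz":0,"rx":0,"ry":0,"rz":-0.03,"hand":0.3}]}}

```text
time_s: 11.82
eef_pos: [0.5258, 0.1371, 0.1623]
eef_rot: [0.996, -0.089, 0.0, -0.0]
ft_force: [0.2, -0.1, -0.1]
width: 0.0643
grip_force: 0.0
```

Call:
{"api": "apply_moves", "payload": {"targets": [{"dx":5,"dy":-40,"dz":0,"rx":0,"ry":0,"rz":-0.03,"hand":0.3},{"dx":2,"dy":-20,"dz":0,"rx":0,"ry":0,"rz":-0.02,"hand":0.3},{"dx":0,"dy":0,"dz":-40,"rx":0,"ry":0,"rz":0,"hand":0.3},{"dx":0,"dy":0,"dz":-40,"rx":0,"ry":0,"rz":0,"hand":0.3},{"dx":0,"dy":0,"dz":-15,"rx":0,"ry":0,"rz":0,"hand":0.3}]}}

```text
time_s: 12.45
eef_pos: [0.5315, 0.0786, 0.0653]
eef_rot: [0.994, -0.113, -0.002, 0.0]
ft_force: [0.1, 0.5, -0.0]
width: 0.0643
grip_force: 0.0
```

Call:
{"api": "apply_moves", "payload": {"targets": [{"dx":0,"dy":0,"dz":0,"rx":0,"ry":0,"rz":0,"hand":0.3},{"dx":0,"dy":0,"dz":0,"rx":0,"ry":0,"rz":0,"hand":1},{"dx":0,"dy":0,"dz":0,"rx":0,"ry":0,"rz":0,"hand":1},{"dx":0,"dy":0,"dz":0,"rx":0,"ry":0,"rz":0,"hand":1},{"dx":0,"dy":0,"dz":0,"rx":0,"ry":0,"rz":0,"hand":1}]}}

```text
time_s: 13.08
eef_pos: [0.533, 0.0788, 0.0677]
eef_rot: [0.994, -0.113, 0.0, -0.0]
ft_force: [0.7, -0.6, -0.1]
width: 0.029
grip_force: 0.0
```

Call:
{"api": "apply_moves", "payload": {"targets": [{"dx":0,"dy":0,"dz":0,"rx":0,"ry":0,"rz":0,"hand":1},{"dx":0,"dy":0,"dz":0,"rx":0,"ry":0,"rz":0,"hand":1}]}}

```text
time_s: 13.32
eef_pos: [0.5328, 0.0786, 0.0675]
eef_rot: [0.994, -0.113, 0.0, 0.0]
ft_force: [-1.3, -1.0, 4.0]
width: 0.0238
grip_force: 25.0
```

Call:
{"api": "apply_moves", "payload": {"targets": [{"dx":0,"dy":0,"dz":15,"rx":0,"ry":0,"rz":0,"hand":1},{"dx":0,"dy":0,"dz":35,"rx":0,"ry":0,"rz":0,"hand":1},{"dx":0,"dy":20,"dz":30,"rx":0,"ry":0,"rz":0,"hand":1},{"dx":-6,"dy":40,"dz":0,"rx":0,"ry":0,"rz":0.04,"hand":1},{"dx":-7,"dy":50,"dz":0,"rx":0,"ry":0,"rz":0.04,"hand":1}]}}

```text
time_s: 13.95
eef_pos: [0.52, 0.1894, 0.1485]
eef_rot: [0.997, -0.074, 0.001, -0.0]
ft_force: [0.8, 0.4, -2.0]
width: 0.0237
grip_force: 25.0
```

Call:
{"api": "apply_moves", "payload": {"targets": [{"dx":-7,"dy":50,"dz":0,"rx":0,"ry":0,"rz":0.04,"hand":1},{"dx":-7,"dy":50,"dz":0,"rx":0,"ry":0,"rz":0.04,"hand":1},{"dx":-7,"dy":31,"dz":0,"rx":0,"ry":0,"rz":0.04,"hand":1},{"dx":0,"dy":0,"dz":-30,"rx":0,"ry":0,"rz":0,"hand":1},{"dx":0,"dy":0,"dz":-40,"rx":0,"ry":0,"rz":0,"hand":1}]}}

```text
time_s: 14.58
eef_pos: [0.4993, 0.321, 0.078]
eef_rot: [1.0, -0.013, 0.001, -0.001]
ft_force: [0.9, 0.6, -2.1]
width: 0.0237
grip_force: 25.0
```

Call:
{"api": "apply_moves", "payload": {"targets": [{"dx":0,"dy":0,"dz":-40,"rx":0,"ry":0,"rz":0,"hand":1},{"dx":0,"dy":0,"dz":-15,"rx":0,"ry":0,"rz":0,"hand":1},{"dx":0,"dy":0,"dz":-6,"rx":0,"ry":0,"rz":0,"hand":1},{"dx":0,"dy":0,"dz":0,"rx":0,"ry":0,"rz":0,"hand":1},{"dx":0,"dy":0,"dz":0,"rx":0,"ry":0,"rz":0,"hand":1}]}}

```text
time_s: 15.2
eef_pos: [0.4997, 0.3202, 0.0177]
eef_rot: [1.0, -0.014, 0.001, -0.001]
ft_force: [0.3, 0.3, -0.7]
width: 0.0238
grip_force: 25.0
```

Call:
{"api": "apply_moves", "payload": {"targets": [{"dx":0,"dy":0,"dz":-3.5,"rx":0,"ry":0,"rz":0,"hand":1},{"dx":0,"dy":0,"dz":-1.5,"rx":0,"ry":0,"rz":0,"hand":1},{"dx":0,"dy":0,"dz":0,"rx":0,"ry":0,"rz":0,"hand":0.5},{"dx":0,"dy":0,"dz":0,"rx":0,"ry":0,"rz":0,"hand":0.5},{"dx":0,"dy":0,"dz":0,"rx":0,"ry":0,"rz":0,"hand":0.5}]}}

```text
time_s: 15.82
eef_pos: [0.4989, 0.3199, 0.0114]
eef_rot: [1.0, -0.014, 0.0, -0.0]
ft_force: [0.6, -0.2, 0.0]
width: 0.0453
grip_force: 0.0
```

Call:
{"api": "apply_moves", "payload": {"targets": [{"dx":0,"dy":0,"dz":20,"rx":0,"ry":0,"rz":0,"hand":0.5},{"dx":0,"dy":0,"dz":40,"rx":0,"ry":0,"rz":0,"hand":0.5},{"dx":0,"dy":0,"dz":50,"rx":0,"ry":0,"rz":0,"hand":0.4},{"dx":0,"dy":0,"dz":20,"rx":0,"ry":0,"rz":0,"hand":0.3},{"dx":0,"dy":0,"dz":0,"rx":0,"ry":0,"rz":0,"hand":0.3}]}}

```text
time_s: 16.45
eef_pos: [0.4997, 0.3202, 0.1431]
eef_rot: [1.0, -0.014, 0.002, -0.001]
ft_force: [-0.0, 0.4, -0.5]
width: 0.0639
grip_force: 0.0
```

```bash
python3 pr.py; python3 - <<'E'
from h import *
save('t2',np.load('/tmp/t.npy'))
E
```

```text
bench 306 (array([351.5, 313.4]), array([ 32.7, 111.7]), 15.3) 0.025
16.5 [0.49877171 0.31978906 0.14131569] -1.5569420814350177 0.06430287131854388
```

View pics/t2.png

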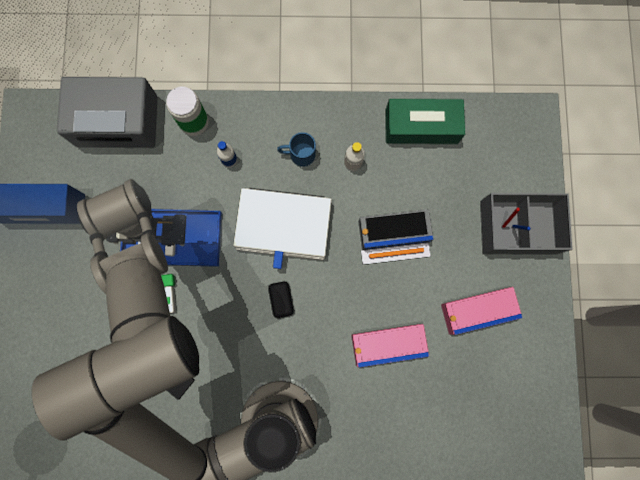

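The top view shows the lid empty, the scanner and guide in place, and the green-headed probe at (168,290) partly hidden by the arm. I'll move aside to get a clean fix on it.

Call:
{"api": "apply_moves", "payload": {"targets": [{"dx":-10,"dy":-45,"dz":0,"rx":0,"ry":0,"rz":0.02,"hand":0.3},{"dx":-10,"dy":-50,"dz":0,"rx":0,"ry":0,"rz":0.02,"hand":0.3},{"dx":-10,"dy":-50,"dz":0,"rx":0,"ry":0,"rz":0.02,"hand":0.3},{"dx":-10,"dy":-50,"dz":0,"rx":0,"ry":0,"rz":0.02,"hand":0.3},{"dx":0,"dy":0,"dz":0,"rx":0,"ry":0,"rz":0,"hand":0.3}]}}

```text
time_s: 17.12
eef_pos: [0.4572, 0.1221, 0.1398]
eef_rot: [1.0, 0.024, -0.002, 0.0]
ft_force: [-0.1, -0.0, 0.6]
width: 0.0638
grip_force: 0.0
```

```bash
python3 pr.py; python3 - <<'E'
from h import *
save('t3',cv2.resize(np.load('/tmp/t.npy')[190:340,100:280],None,fx=3,fy=3))
E
```

```text
bench 328 (array([347.7, 323.7]), array([ 31. , 109.9]), 6.9) 0.025
tray 385 (array([511.7, 398. ]), array([ 36.3, 108.4]), 1.9) 0.03
tray 344 (array([511.1, 320.1]), array([ 30. , 109.6]), 2.0) 0.029
17.175 [0.45793688 0.12358607 0.14005367] 2.8478047244844285 0.06457799422230875
```

View pics/t3.png

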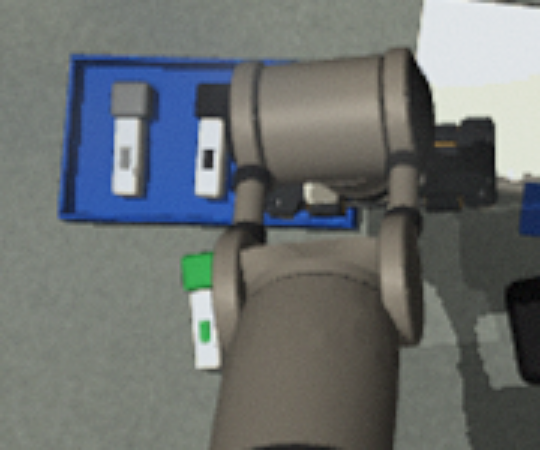

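The crop shows two probes lying flat in the tray at (131,140) and (211,140). The green probe, at (200,310) in the crop, has not moved.

Call:
{"api": "apply_moves", "payload": {"targets": [{"dx":-25,"dy":40,"dz":0,"rx":0,"ry":0,"rz":0.01,"hand":0.3},{"dx":-25,"dy":40,"dz":0,"rx":0,"ry":0,"rz":0.01,"hand":0.3},{"dx":-25,"dy":40,"dz":0,"rx":0,"ry":0,"rz":0.01,"hand":0.3},{"dx":-25,"dy":40,"dz":0,"rx":0,"ry":0,"rz":0.01,"hand":0.3},{"dx":-23.5,"dy":37.5,"dz":0,"rx":0,"ry":0,"rz":0.004,"hand":0.3}]}}

```text
time_s: 17.8
eef_pos: [0.3336, 0.3245, 0.1404]
eef_rot: [0.999, 0.049, -0.001, 0.0]
ft_force: [0.2, 0.5, -0.3]
width: 0.0643
grip_force: 0.0
```

Call:
{"api": "apply_moves", "payload": {"targets": [{"dx":0,"dy":0,"dz":-40,"rx":0,"ry":0,"rz":0,"hand":0.3},{"dx":0,"dy":0,"dz":-50,"rx":0,"ry":0,"rz":0,"hand":0.3},{"dx":0,"dy":0,"dz":-30,"rx":0,"ry":0,"rz":0,"hand":0.3},{"dx":0,"dy":0,"dz":-10,"rx":0,"ry":0,"rz":0,"hand":0.3},{"dx":0,"dy":0,"dz":0,"rx":0,"ry":0,"rz":0,"hand":0.3}]}}

```text
time_s: 18.42
eef_pos: [0.3349, 0.3227, 0.0108]
eef_rot: [0.999, 0.049, -0.001, 0.0]
ft_force: [0.2, 1.4, -0.4]
width: 0.0644
grip_force: 0.0
```

Call:
{"api": "apply_moves", "payload": {"targets": [{"dx":0,"dy":0,"dz":-3,"rx":0,"ry":0,"rz":0,"hand":1},{"dx":0,"dy":0,"dz":0,"rx":0,"ry":0,"rz":0,"hand":1},{"dx":0,"dy":0,"dz":0,"rx":0,"ry":0,"rz":0,"hand":1},{"dx":0,"dy":0,"dz":0,"rx":0,"ry":0,"rz":0,"hand":1},{"dx":0,"dy":0,"dz":0,"rx":0,"ry":0,"rz":0,"hand":1}]}}

```text
time_s: 19.05
eef_pos: [0.3353, 0.3221, 0.0085]
eef_rot: [0.999, 0.048, 0.0, 0.0]
ft_force: [0.1, -1.9, 3.8]
width: 0.024
grip_force: 25.0
```

Call:
{"api": "apply_moves", "payload": {"targets": [{"dx":0,"dy":0,"dz":0,"rx":0,"ry":0,"rz":0,"hand":1},{"dx":0,"dy":0,"dz":0,"rx":0,"ry":0,"rz":0,"hand":1}]}}

```text
time_s: 19.3
eef_pos: [0.3353, 0.3221, 0.0085]
eef_rot: [0.999, 0.048, 0.0, 0.0]
ft_force: [-0.4, -3.4, 6.3]
width: 0.0236
grip_force: 25.0
```

Call:
{"api": "apply_moves", "payload": {"targets": [{"dx":0,"dy":0,"dz":15,"rx":0,"ry":0,"rz":0,"hand":1},{"dx":0,"dy":0,"dz":40,"rx":0,"ry":0,"rz":0,"hand":1},{"dx":0,"dy":0,"dz":35,"rx":0,"ry":0,"rz":0,"hand":1},{"dx":30,"dy":-15,"dz":0,"rx":0,"ry":0,"rz":-0.02,"hand":1},{"dx":40,"dy":-20,"dz":0,"rx":0,"ry":0,"rz":-0.03,"hand":1}]}}

```text
time_s: 19.92
eef_pos: [0.4055, 0.2875, 0.0986]
eef_rot: [1.0, 0.024, 0.0, -0.0]
ft_force: [-0.4, -0.5, -1.1]
width: 0.0241
grip_force: 25.0
```

Call:
{"api": "apply_moves", "payload": {"targets": [{"dx":40,"dy":-20,"dz":0,"rx":0,"ry":0,"rz":-0.03,"hand":1},{"dx":32,"dy":-17,"dz":0,"rx":0,"ry":0,"rz":-0.03,"hand":1},{"dx":20,"dy":-10,"dz":0,"rx":0,"ry":0,"rz":-0.012,"hand":1},{"dx":0,"dy":0,"dz":0,"rx":0,"ry":0,"rz":0,"hand":1},{"dx":0,"dy":0,"dz":-30,"rx":0,"ry":0,"rz":0,"hand":1}]}}

```text
time_s: 20.55
eef_pos: [0.4981, 0.2411, 0.0694]
eef_rot: [1.0, -0.013, 0.002, -0.001]
ft_force: [0.0, -0.2, -2.4]
width: 0.024
grip_force: 25.0
```

Call:
{"api": "apply_moves", "payload": {"targets": [{"dx":0,"dy":0,"dz":-35,"rx":0,"ry":0,"rz":0,"hand":1},{"dx":0,"dy":0,"dz":-12,"rx":0,"ry":0,"rz":0,"hand":1},{"dx":0,"dy":0,"dz":-4,"rx":0,"ry":0,"rz":0,"hand":1},{"dx":0,"dy":0,"dz":0,"rx":0,"ry":0,"rz":0,"hand":1},{"dx":0,"dy":0,"dz":0,"rx":0,"ry":0,"rz":0,"hand":1}]}}

```text
time_s: 21.18
eef_pos: [0.4979, 0.2406, 0.0183]
eef_rot: [1.0, -0.013, 0.001, -0.0]
ft_force: [-0.2, 0.7, -2.1]
width: 0.0238
grip_force: 25.0
```

Call:
{"api": "apply_moves", "payload": {"targets": [{"dx":0,"dy":0,"dz":-2,"rx":0,"ry":0,"rz":0,"hand":1},{"dx":0,"dy":0,"dz":-1.5,"rx":0,"ry":0,"rz":0,"hand":1},{"dx":0,"dy":0,"dz":0,"rx":0,"ry":0,"rz":0,"hand":0.5},{"dx":0,"dy":0,"dz":0,"rx":0,"ry":0,"rz":0,"hand":0.5},{"dx":0,"dy":0,"dz":0,"rx":0,"ry":0,"rz":0,"hand":0.5}]}}

```text
time_s: 21.8
eef_pos: [0.4974, 0.2403, 0.0139]
eef_rot: [1.0, -0.013, 0.0, 0.0]
ft_force: [0.2, -0.1, 0.2]
width: 0.045
grip_force: 0.0
```

Call:
{"api": "apply_moves", "payload": {"targets": [{"dx":0,"dy":0,"dz":20,"rx":0,"ry":0,"rz":0,"hand":0.5},{"dx":0,"dy":0,"dz":50,"rx":0,"ry":0,"rz":0,"hand":0.5},{"dx":0,"dy":0,"dz":56,"rx":0,"ry":0,"rz":0,"hand":0.4},{"dx":-14,"dy":-40,"dz":0,"rx":0,"ry":0,"rz":-0.02,"hand":0.3},{"dx":-14,"dy":-50,"dz":0,"rx":0,"ry":0,"rz":-0.02,"hand":0.3}]}}

```text
time_s: 22.42
eef_pos: [0.4693, 0.1499, 0.1406]
eef_rot: [0.999, -0.032, 0.001, -0.0]
ft_force: [0.1, -0.3, 0.2]
width: 0.0642
grip_force: 0.0
```

Call:
{"api": "apply_moves", "payload": {"targets": [{"dx":-14,"dy":-50,"dz":0,"rx":0,"ry":0,"rz":-0.02,"hand":0.3},{"dx":-14,"dy":-50,"dz":0,"rx":0,"ry":0,"rz":-0.02,"hand":0.3},{"dx":-8,"dy":-40,"dz":0,"rx":0,"ry":0,"rz":-0.009,"hand":0.3},{"dx":0,"dy":0,"dz":0,"rx":0,"ry":0,"rz":0,"hand":0.3},{"dx":0,"dy":0,"dz":0,"rx":0,"ry":0,"rz":0,"hand":0.3}]}}

```text
time_s: 23.05
eef_pos: [0.4335, 0.0105, 0.1399]
eef_rot: [0.998, -0.057, 0.0, -0.0]
ft_force: [-0.1, -0.0, 0.3]
width: 0.0645
grip_force: 0.0
```

```bash
python3 pr.py; python3 - <<'E'
from h import *
save('t4',cv2.resize(np.load('/tmp/t.npy')[160:360,100:350],None,fx=3,fy=3))
E
```

```text
tray 389 (array([511.4, 396.7]), array([ 36.1, 108.5]), 2.6) 0.029
tray 389 (array([511.3, 316.5]), array([ 36. , 108.6]), 2.6) 0.029
tray 382 (array([509. , 238.8]), array([ 38.7, 108.5]), 2.8) 0.029
23.1 [0.43350359 0.0108897  0.13983619] -6.511478449134529 0.06462313026492787
```

View pics/t4.png

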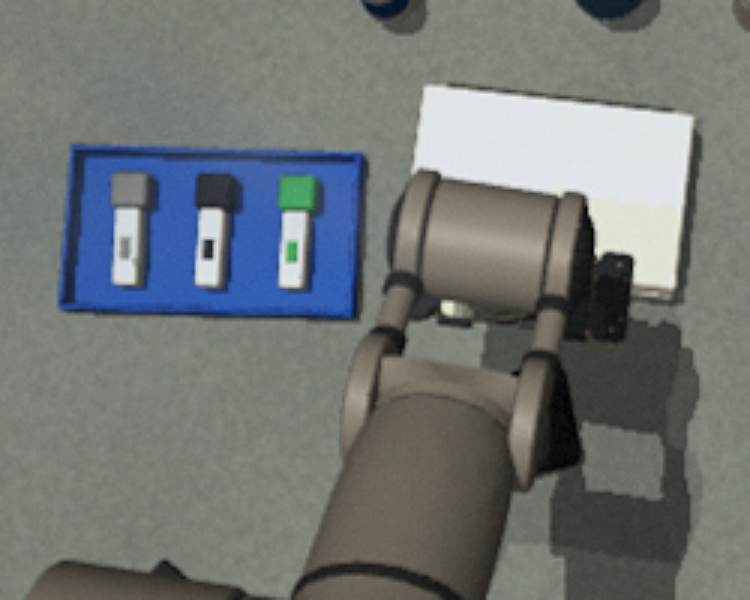

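All three probes lie flat in the tray, with their handles at crop (128,245), (210,245) and (293,245). Next I'll grip the tab and raise the lid.

Call:
{"api": "apply_moves", "payload": {"targets": [{"dx":0,"dy":0,"dz":-40,"rx":0,"ry":0,"rz":0,"hand":0.3},{"dx":0,"dy":0,"dz":-40,"rx":0,"ry":0,"rz":0,"hand":0.3},{"dx":0,"dy":-0.5,"dz":-24,"rx":0,"ry":0,"rz":0,"hand":0.3},{"dx":0,"dy":0,"dz":0,"rx":0,"ry":0,"rz":0,"hand":0.3}], "force": 30}}

```text
time_s: 23.6
eef_pos: [0.4322, 0.0109, 0.0344]
eef_rot: [0.998, -0.056, -0.002, -0.0]
ft_force: [0.0, -0.8, 1.5]
width: 0.0643
grip_force: 0.0
```

Call:
{"api": "apply_moves", "payload": {"targets": [{"dx":0,"dy":0,"dz":0,"rx":0,"ry":0,"rz":0,"hand":1},{"dx":0,"dy":0,"dz":0,"rx":0,"ry":0,"rz":0,"hand":1},{"dx":0,"dy":0,"dz":0,"rx":0,"ry":0,"rz":0,"hand":1},{"dx":0,"dy":0,"dz":0,"rx":0,"ry":0,"rz":0,"hand":1},{"dx":0,"dy":0,"dz":0,"rx":0,"ry":0,"rz":0,"hand":1}]}}

```text
time_s: 24.22
eef_pos: [0.4333, 0.0083, 0.0361]
eef_rot: [0.998, -0.056, 0.0, 0.001]
ft_force: [-3.1, -12.3, 3.3]
width: 0.0235
grip_force: 30.0
```

Call:
{"api": "apply_moves", "payload": {"targets": [{"dx":0,"dy":0,"dz":0,"rx":0,"ry":0,"rz":0,"hand":1},{"dx":0,"dy":0,"dz":0,"rx":0,"ry":0,"rz":0,"hand":1}]}}

```text
time_s: 24.48
eef_pos: [0.4333, 0.0083, 0.0361]
eef_rot: [0.998, -0.057, 0.0, 0.001]
ft_force: [-2.4, -10.3, 3.4]
width: 0.0237
grip_force: 30.0
```

Call:
{"api": "apply_moves", "payload": {"targets": [{"dx":0,"dy":-2,"dz":0,"rx":0,"ry":0,"rz":0,"hand":1},{"dx":0,"dy":0,"dz":4,"rx":0,"ry":0,"rz":0,"hand":1},{"dx":0.4,"dy":0,"dz":8.3,"rx":0,"ry":0,"rz":0,"hand":1},{"dx":1.1,"dy":0,"dz":12.3,"rx":0,"ry":0,"rz":0,"hand":1},{"dx":1.9,"dy":-0.2,"dz":12.2,"rx":0,"ry":0,"rz":0,"hand":1}]}}

```text
time_s: 25.1
eef_pos: [0.4364, 0.0078, 0.0731]
eef_rot: [0.998, -0.057, -0.0, -0.0]
ft_force: [3.7, 3.6, -8.9]
width: 0.0236
grip_force: 30.0
```

Call:
{"api": "apply_moves", "payload": {"targets": [{"dx":2.6,"dy":-0.3,"dz":12.1,"rx":0,"ry":0,"rz":0,"hand":1},{"dx":3.3,"dy":-0.4,"dz":11.9,"rx":0,"ry":0,"rz":0,"hand":1},{"dx":4.0,"dy":-0.5,"dz":11.6,"rx":0,"ry":0,"rz":0,"hand":1},{"dx":4.7,"dy":-0.5,"dz":11.4,"rx":0,"ry":0,"rz":0,"hand":1},{"dx":5.4,"dy":-0.6,"dz":11.1,"rx":0,"ry":0,"rz":0,"hand":1}]}}

```text
time_s: 25.72
eef_pos: [0.4561, 0.0056, 0.1311]
eef_rot: [0.998, -0.057, -0.001, -0.0]
ft_force: [1.2, 5.2, -9.3]
width: 0.0236
grip_force: 30.0
```

Forces are as expected (about 9 N lift), so I'll continue the arc.

Call:
{"api": "apply_moves", "payload": {"targets": [{"dx":6.1,"dy":-0.7,"dz":10.7,"rx":0,"ry":0,"rz":0,"hand":1},{"dx":6.7,"dy":-0.8,"dz":10.3,"rx":0,"ry":0,"rz":0,"hand":1},{"dx":7.3,"dy":-0.8,"dz":9.9,"rx":0,"ry":0,"rz":0,"hand":1},{"dx":7.9,"dy":-0.9,"dz":9.4,"rx":0,"ry":0,"rz":0,"hand":1},{"dx":8.5,"dy":-1.0,"dz":8.9,"rx":0,"ry":0,"rz":0,"hand":1}]}}

```text
time_s: 26.35
eef_pos: [0.4914, 0.0016, 0.1798]
eef_rot: [0.998, -0.057, -0.003, -0.0]
ft_force: [-3.1, 5.4, -8.7]
width: 0.0235
grip_force: 30.0
```

Call:
{"api": "apply_moves", "payload": {"targets": [{"dx":9.0,"dy":-1.0,"dz":8.4,"rx":0,"ry":0,"rz":0,"hand":1},{"dx":9.5,"dy":-1.1,"dz":7.8,"rx":0,"ry":0,"rz":0,"hand":1},{"dx":9.9,"dy":-1.1,"dz":7.2,"rx":0,"ry":0,"rz":0,"hand":1},{"dx":10.3,"dy":-1.2,"dz":6.6,"rx":0,"ry":0,"rz":0,"hand":1},{"dx":10.7,"dy":-1.2,"dz":5.9,"rx":0,"ry":0,"rz":0,"hand":1}]}}

```text
time_s: 26.98
eef_pos: [0.5402, -0.0039, 0.2161]
eef_rot: [0.998, -0.057, -0.003, -0.0]
ft_force: [-8.0, 4.7, -2.0]
width: 0.0238
grip_force: 30.0
```

Call:
{"api": "apply_moves", "payload": {"targets": [{"dx":11.1,"dy":-1.3,"dz":5.3,"rx":0,"ry":0,"rz":0,"hand":1},{"dx":11.4,"dy":-1.3,"dz":4.6,"rx":0,"ry":0,"rz":0,"hand":1},{"dx":0,"dy":0,"dz":0,"rx":0,"ry":0,"rz":0,"hand":1},{"dx":0,"dy":0,"dz":0,"rx":0,"ry":0,"rz":0,"hand":1}]}}

```text
time_s: 27.48
eef_pos: [0.5646, -0.0067, 0.2271]
eef_rot: [0.998, -0.057, -0.0, -0.0]
ft_force: [-3.1, 4.2, 0.7]
width: 0.0236
grip_force: 30.0
```

```bash
cat > lid.py <<'E'
from meas import *
# fit lid plane in scanner frame from front (top cam) points on either side of the tab
u=np.array([.9934,-.115]); v=np.array([.115,.9934]); O=np.array([.5495,-.0038])
for n in('top','scene'):
    C=cam(n); W=cloud(C); sx=(W[...,:2]-O)@u; sy=(W[...,:2]-O)@v; z=W[...,2]
    m=(abs(sy)<.125)&(abs(sy)>.05)&(z>.09)&(z<.235)&(sx>0)&(sx<.13)
    P=np.c_[sx[m],z[m]]
    if len(P)<100: print(n,len(P)); continue
    c=np.median(P,0)
    for _ in range(5):
        c=P.mean(0); d=np.linalg.svd(P-c,full_matrices=False)[2][0]; r=abs((P-c)@[-d[1],d[0]]); P=P[r<max(.006,1.5*np.median(r))] if len(P)>200 else P
    print(n,len(P),'angle',np.degrees(np.arctan2(d[1],-d[0]))%180,'front z',np.percentile(P[:,1],99),'sx',P[:,0].min(),P[:,0].max(),'rms',np.sqrt((((P-c)@[-d[1],d[0]])**2).mean()))
    save('lid_'+n,C['p'])
o=manip.observe();print(o['eef_pos'],o['ft_force'],o['width'])
E
python3 lid.py
```

```text
top 198 angle 64.89572297646208 front z 0.2173248968312455 sx 0.0116227340877427 0.0775143220524654 rms 0.0033667129626425594
scene 3067 angle 67.4090584585283 front z 0.21502958323324844 sx 0.02353072178830091 0.08584760881839958 rms 0.0017159252883258709
[ 0.56462713 -0.00668374  0.22705922] [-2.90974716  4.94974637  1.62182928] 0.023895598373203958
```

Call:
{"api": "apply_moves", "payload": {"targets": [{"dx":2,"dy":-0.2,"dz":0.7,"rx":0,"ry":0,"rz":0,"hand":1},{"dx":2,"dy":-0.2,"dz":0.7,"rx":0,"ry":0,"rz":0,"hand":1},{"dx":0,"dy":0,"dz":0,"rx":0,"ry":0,"rz":0,"hand":1},{"dx":0,"dy":0,"dz":0,"rx":0,"ry":0,"rz":0,"hand":0.4},{"dx":0,"dy":0,"dz":0,"rx":0,"ry":0,"rz":0,"hand":0.4}]}}

```text
time_s: 28.2
eef_pos: [0.5698, -0.0083, 0.2283]
eef_rot: [0.998, -0.057, 0.001, 0.001]
ft_force: [-0.4, -0.1, -0.1]
width: 0.0389
grip_force: 0.0
```

Call:
{"api": "apply_moves", "payload": {"targets": [{"dx":0,"dy":0,"dz":0,"rx":0,"ry":0,"rz":0,"hand":0.4},{"dx":-20,"dy":2,"dz":0,"rx":0,"ry":0,"rz":0,"hand":0.4},{"dx":-40,"dy":5,"dz":0,"rx":0,"ry":0,"rz":0,"hand":0.4},{"dx":-40,"dy":30,"dz":0,"rx":0,"ry":0,"rz":0,"hand":1},{"dx":-40,"dy":40,"dz":0,"rx":0,"ry":0,"rz":0,"hand":1}]}}

```text
time_s: 28.82
eef_pos: [0.4282, 0.0695, 0.2273]
eef_rot: [0.998, -0.058, 0.0, 0.0]
ft_force: [-0.3, 0.6, 0.6]
width: 0.0394
grip_force: 0.0
```

```bash
cat >> lid.py <<'E'
T=cam('top'); hsv=cv2.cvtColor(T['p'],cv2.COLOR_RGB2HSV); H,S,V=[hsv[...,i].astype(int) for i in range(3)]
m=blob((H>40)&(H<85)&(S>100)&box(225,180,345,275)); q=planexy(T,m,.046); print('button',m.sum(),rect(q),np.nanmedian(cloud(T)[m][:,2]))
save('t5',T['p'])
E
python3 lid.py
```

```text
top 611 angle 66.57278056381638 front z 0.21768199663335783 sx 0.01746999122855873 0.07766815973120798 rms 0.0022066721974924185
scene 3045 angle 68.09055948327557 front z 0.21580174485032175 sx 0.02593145422058484 0.0849927091453411 rms 0.0017533487955340755
[0.42566589 0.07179798 0.22743237] [ 0.57256179 -1.02571365 -0.10704473] 0.031990452957483706
button 53 (array([477.9, -87. ]), array([19.9, 20.1]), 0.2) 0.04500723874811793
```

View pics/t5.png

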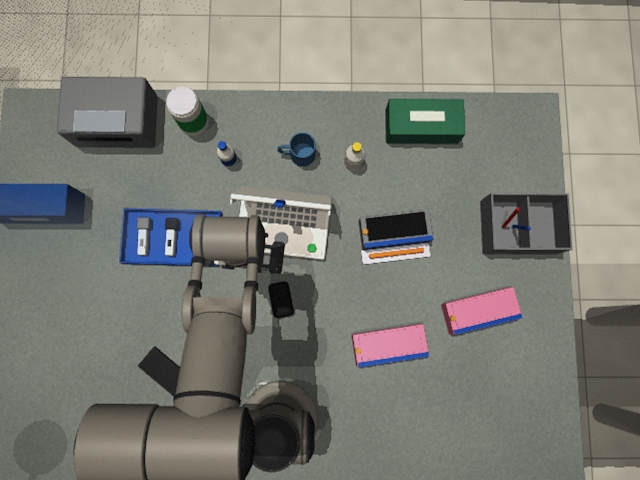

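The top view shows the lid up and the green button at (312,247), which maps to (478,-87) and matches the expected (477.6,-86.1). I'll get a better lid angle while the arm is out of the way.

```bash
cat > lid2.py <<'E'
from meas import *
u=np.array([.9934,-.115]); v=np.array([.115,.9934]); O=np.array([.5495,-.0038])
for n,s in(('scene',1),('top',-1)):
    C=cam(n); W=cloud(C); sx=((W[...,:2]-O)@u*1000); sy=(W[...,:2]-O)@v*1000; z=W[...,2]*1000
    m=(abs(sy)<120)&(abs(sy)>30)&(z>80)&(z<250)&(sx>-20)&(sx<130)
    L=[]
    for a in range(90,200,10):
        k=m&(z>=a)&(z<a+10)
        if k.sum()>15: L.append((np.median(z[k]),np.median(sx[k]),k.sum()))
    L=np.array(L); p=np.polyfit(L[:,0],L[:,1],1); th=np.degrees(np.arctan2(1,-p[0]))
    # hinge residual: plane face offset 7 mm from axis at (85,55)
    d=np.array([-np.cos(np.radians(th)),np.sin(np.radians(th))]); nn=np.array([d[1],-d[0]])
    off=((L[:,[1,0]]-[85,55])@nn).mean(); L2=L[L[:,0]>150]
    th2=[np.degrees(np.arctan2(zz-55,85-x))+s*np.degrees(np.arcsin(7/np.hypot(zz-55,85-x))) for zz,x,_ in L2]
    print(n,'slope angle',th,'face offset',off,'hinge-based',np.round(th2,1),L.round(1).tolist())
    M=m&(z>200); print('top edge z',np.percentile(z[M],[50,90,98]))
E
python3 lid2.py
```

```text
scene slope angle 68.41152979596953 face offset 10.209444144245884 hinge-based [77.8 77.1 76.1 75.6 75.2] [[94.9, 80.1, 261.0], [105.3, 76.2, 250.0], [115.1, 72.0, 267.0], [125.1, 68.2, 259.0], [135.6, 64.4, 266.0], [145.1, 60.5, 272.0], [154.8, 56.3, 289.0], [165.4, 52.4, 288.0], [174.9, 48.2, 293.0], [184.9, 44.5, 277.0], [195.1, 40.7, 320.0]]
top edge z [211.27702508 215.12780441 216.85301752]
top slope angle 68.65772790619828 face offset 5.830704666262303 hinge-based [68.  68.2 68.1 68.1 68.2] [[95.0, 75.9, 27.0], [103.7, 72.0, 39.0], [114.0, 68.0, 40.0], [125.7, 64.0, 31.0], [134.9, 60.1, 42.0], [144.5, 56.0, 37.0], [155.0, 52.2, 31.0], [164.6, 48.6, 43.0], [174.4, 44.6, 42.0], [184.8, 40.5, 48.0], [196.2, 36.0, 42.0]]
top edge z [211.12837444 215.36230311 218.04518715]
```

Both cameras give a lid angle of about 68.5°. I'll add the missing 1.5° with a gentle push of the closed fingers on the tab.

Call:
{"api": "apply_moves", "payload": {"targets": [{"dx":20,"dy":-35,"dz":5,"rx":0,"ry":0,"rz":0,"hand":1},{"dx":25,"dy":-36,"dz":0,"rx":0,"ry":0,"rz":0,"hand":1},{"dx":25,"dy":0,"dz":0,"rx":0,"ry":0,"rz":0,"hand":1},{"dx":22,"dy":0,"dz":0,"rx":0,"ry":0,"rz":0,"hand":1},{"dx":0,"dy":0,"dz":0,"rx":0,"ry":0,"rz":0,"hand":1}]}}

```text
time_s: 29.7
eef_pos: [0.5226, -0.0029, 0.2313]
eef_rot: [0.998, -0.058, -0.0, 0.0]
ft_force: [-0.3, -0.7, -1.0]
width: 0.0006
grip_force: 0.0
```

Call:
{"api": "apply_moves", "payload": {"targets": [{"dx":0,"dy":0,"dz":0,"rx":0,"ry":0,"rz":0,"hand":1},{"dx":4,"dy":0,"dz":0,"rx":0,"ry":0,"rz":0,"hand":1},{"dx":4,"dy":0,"dz":0,"rx":0,"ry":0,"rz":0,"hand":1},{"dx":0,"dy":0,"dz":0,"rx":0,"ry":0,"rz":0,"hand":1}]}}

```text
time_s: 30.2
eef_pos: [0.5292, -0.0015, 0.2322]
eef_rot: [0.998, -0.057, 0.0, 0.0]
ft_force: [0.2, -0.3, -0.0]
width: 0.0005
grip_force: 0.0
```

Call:
{"api": "apply_moves", "payload": {"targets": [{"dx":2,"dy":0,"dz":0,"rx":0,"ry":0,"rz":0,"hand":1},{"dx":0,"dy":0,"dz":0,"rx":0,"ry":0,"rz":0,"hand":1}]}}

```text
time_s: 30.45
eef_pos: [0.5311, -0.0015, 0.232]
eef_rot: [0.998, -0.057, -0.0, 0.0]
ft_force: [0.6, -0.7, 1.2]
width: 0.0004
grip_force: 0.0
```

Call:
{"api": "apply_moves", "payload": {"targets": [{"dx":2,"dy":0,"dz":0,"rx":0,"ry":0,"rz":0,"hand":1},{"dx":0,"dy":0,"dz":0,"rx":0,"ry":0,"rz":0,"hand":1}]}}

```text
time_s: 30.7
eef_pos: [0.5332, -0.0015, 0.232]
eef_rot: [0.998, -0.057, 0.0, 0.0]
ft_force: [-0.4, -0.1, 0.3]
width: 0.0005
grip_force: 0.0
```

Call:
{"api": "apply_moves", "payload": {"targets": [{"dx":2,"dy":0,"dz":0,"rx":0,"ry":0,"rz":0,"hand":1},{"dx":0,"dy":0,"dz":0,"rx":0,"ry":0,"rz":0,"hand":1}]}}

```text
time_s: 30.95
eef_pos: [0.5352, -0.0015, 0.232]
eef_rot: [0.998, -0.057, 0.0, 0.0]
ft_force: [-0.7, -0.1, -0.6]
width: 0.0001
grip_force: 0.0
```

Call:
{"api": "apply_moves", "payload": {"targets": [{"dx":2,"dy":0,"dz":0,"rx":0,"ry":0,"rz":0,"hand":1},{"dx":0,"dy":0,"dz":0,"rx":0,"ry":0,"rz":0,"hand":1}]}}

```text
time_s: 31.2
eef_pos: [0.5372, -0.0015, 0.232]
eef_rot: [0.998, -0.057, -0.0, 0.0]
ft_force: [0.3, -0.4, 0.7]
width: 0.0004
grip_force: 0.0
```

Call:
{"api": "apply_moves", "payload": {"targets": [{"dx":2,"dy":0,"dz":0,"rx":0,"ry":0,"rz":0,"hand":1},{"dx":0,"dy":0,"dz":0,"rx":0,"ry":0,"rz":0,"hand":1}]}}

```text
time_s: 31.45
eef_pos: [0.5392, -0.0016, 0.232]
eef_rot: [0.998, -0.057, 0.0, 0.0]
ft_force: [0.3, 0.0, 0.8]
width: 0.0005
grip_force: 0.0
```

Call:
{"api": "apply_moves", "payload": {"targets": [{"dx":2,"dy":0,"dz":0,"rx":0,"ry":0,"rz":0,"hand":1},{"dx":0,"dy":0,"dz":0,"rx":0,"ry":0,"rz":0,"hand":1}]}}

```text
time_s: 31.7
eef_pos: [0.5411, -0.0015, 0.232]
eef_rot: [0.998, -0.057, -0.0, 0.0]
ft_force: [-0.1, 0.1, 0.3]
width: 0.0004
grip_force: 0.1
```

Call:
{"api": "apply_moves", "payload": {"targets": [{"dx":2,"dy":0,"dz":0,"rx":0,"ry":0,"rz":0,"hand":1},{"dx":0,"dy":0,"dz":0,"rx":0,"ry":0,"rz":0,"hand":1}]}}

```text
time_s: 31.95
eef_pos: [0.5418, -0.0016, 0.232]
eef_rot: [0.998, -0.057, -0.002, 0.0]
ft_force: [-6.3, 0.3, 3.3]
width: 0.0002
grip_force: 3.0
```

Call:
{"api": "apply_moves", "payload": {"targets": [{"dx":2,"dy":0,"dz":0,"rx":0,"ry":0,"rz":0,"hand":1},{"dx":0,"dy":0,"dz":0,"rx":0,"ry":0,"rz":0,"hand":1}]}}

```text
time_s: 32.2
eef_pos: [0.5438, -0.0017, 0.2324]
eef_rot: [0.998, -0.057, -0.001, 0.0]
ft_force: [-6.7, -1.0, 4.9]
width: 0.0005
grip_force: 3.6
```

```bash
python3 lid2.py | cut -c1-80
```

```text
scene slope angle 69.0840079236842 face offset 10.160297585511756 hinge-based [7
top edge z [211.54188742 215.68912678 217.68481175]Traceback (most recent call last):
  File "lid2.py", line 10, in <module>
    L=np.array(L); p=np.polyfit(L[:,0],L[:,1],1); th=np.degrees(np.arctan2(1,-p[0]))
                                ~^^^^^
IndexError: too many indices for array: array is 1-dimensional, but 2 were indexed
```

Call:
{"api": "apply_moves", "payload": {"targets": [{"dx":1.5,"dy":0,"dz":0,"rx":0,"ry":0,"rz":0,"hand":1},{"dx":1.5,"dy":0,"dz":0,"rx":0,"ry":0,"rz":0,"hand":1},{"dx":0,"dy":0,"dz":0,"rx":0,"ry":0,"rz":0,"hand":1},{"dx":-9,"dy":0,"dz":0,"rx":0,"ry":0,"rz":0,"hand":1},{"dx":-40,"dy":0,"dz":0,"rx":0,"ry":0,"rz":0,"hand":1}]}}

```text
time_s: 32.92
eef_pos: [0.4995, -0.0017, 0.2316]
eef_rot: [0.998, -0.057, 0.001, 0.0]
ft_force: [-0.1, -0.1, -0.4]
width: 0.0007
grip_force: 0.0
```

Call:
{"api": "apply_moves", "payload": {"targets": [{"dx":-20,"dy":-25,"dz":0,"rx":0,"ry":0,"rz":0,"hand":1},{"dx":0,"dy":-30,"dz":0,"rx":0,"ry":0,"rz":0,"hand":1},{"dx":0,"dy":-30,"dz":0,"rx":0,"ry":0,"rz":0,"hand":1},{"dx":0,"dy":0,"dz":-30,"rx":0,"ry":0,"rz":0,"hand":1},{"dx":0,"dy":0,"dz":0,"rx":0,"ry":0,"rz":0,"hand":1}]}}

```text
time_s: 33.55
eef_pos: [0.4777, -0.0863, 0.2005]
eef_rot: [0.998, -0.057, -0.002, -0.001]
ft_force: [0.1, 0.8, -0.1]
width: 0.0004
grip_force: 0.0
```

```bash
python3 lid2.py | cut -c1-80;python3 -c "
from h import *
print(manip.observe()['eef_pos'])"
```

```text
scene slope angle 69.92651844965424 face offset 10.274972029630584 hinge-based [
top edge z [212.34066254 216.36583674 217.76492302]
top slope angle 70.09208574629285 face offset 5.741264278456118 hinge-based [69.
top edge z [212.85769769 217.29322138 219.16855257]
[ 0.4791778  -0.0863823   0.20255273]
```

The lid is at 70°, so I'll press the button.

Call:
{"api": "apply_moves", "payload": {"targets": [{"dx":0,"dy":0,"dz":-40,"rx":0,"ry":0,"rz":0,"hand":1},{"dx":0,"dy":0,"dz":-50,"rx":0,"ry":0,"rz":0,"hand":1},{"dx":0,"dy":0,"dz":-40,"rx":0,"ry":0,"rz":0,"hand":1},{"dx":0,"dy":0,"dz":-15,"rx":0,"ry":0,"rz":0,"hand":1},{"dx":0,"dy":0,"dz":0,"rx":0,"ry":0,"rz":0,"hand":1}]}}

```text
time_s: 34.28
eef_pos: [0.4793, -0.0862, 0.057]
eef_rot: [0.998, -0.057, -0.0, -0.0]
ft_force: [0.7, -0.5, 0.2]
width: 0.0005
grip_force: 0.0
```

Call:
{"api": "apply_moves", "payload": {"targets": [{"dx":0,"dy":0,"dz":-8,"rx":0,"ry":0,"rz":0,"hand":1},{"dx":0,"dy":0,"dz":0,"rx":0,"ry":0,"rz":0,"hand":1},{"dx":0,"dy":0,"dz":-4,"rx":0,"ry":0,"rz":0,"hand":1},{"dx":0,"dy":0,"dz":0,"rx":0,"ry":0,"rz":0,"hand":1}]}}

```text
time_s: 34.78
eef_pos: [0.4796, -0.0867, 0.0454]
eef_rot: [0.998, -0.057, 0.001, 0.0]
ft_force: [-0.2, 0.5, 2.7]
width: 0.0005
grip_force: 1.1
```

Call:
{"api": "apply_moves", "payload": {"targets": [{"dx":0,"dy":0,"dz":-3,"rx":0,"ry":0,"rz":0,"hand":1},{"dx":0,"dy":0,"dz":0,"rx":0,"ry":0,"rz":0,"hand":1}]}}

```text
time_s: 35.02
eef_pos: [0.4796, -0.0867, 0.0422]
eef_rot: [0.998, -0.057, 0.001, 0.0]
ft_force: [1.7, -0.4, 4.1]
width: 0.0005
grip_force: 2.0
```

Call:
{"api": "apply_moves", "payload": {"targets": [{"dx":0,"dy":0,"dz":-1.5,"rx":0,"ry":0,"rz":0,"hand":1},{"dx":0,"dy":0,"dz":0,"rx":0,"ry":0,"rz":0,"hand":1}]}}

```text
time_s: 35.28
eef_pos: [0.4797, -0.0867, 0.0412]
eef_rot: [0.998, -0.057, 0.001, 0.0]
ft_force: [0.6, 0.9, 8.1]
width: 0.0003
grip_force: 4.4
```

Call:
{"api": "apply_moves", "payload": {"targets": [{"dx":0,"dy":0,"dz":-1,"rx":0,"ry":0,"rz":0,"hand":1},{"dx":0,"dy":0,"dz":0,"rx":0,"ry":0,"rz":0,"hand":1}]}}

```text
time_s: 35.52
eef_pos: [0.4797, -0.0867, 0.041]
eef_rot: [0.998, -0.057, 0.001, 0.0]
ft_force: [-2.1, 1.7, 17.7]
width: 0.0002
grip_force: 8.9
```

The button bottomed out at 41 mm with 18 N. I'll retreat upward, then check the whole bench.

Call:
{"api": "apply_moves", "payload": {"targets": [{"dx":0,"dy":0,"dz":20,"rx":0,"ry":0,"rz":0,"hand":1},{"dx":-20,"dy":0,"dz":50,"rx":0,"ry":0,"rz":0,"hand":1},{"dx":-50,"dy":0,"dz":50,"rx":0,"ry":0,"rz":0,"hand":1},{"dx":-20,"dy":0,"dz":30,"rx":0,"ry":0,"rz":0,"hand":1},{"dx":0,"dy":0,"dz":0,"rx":0,"ry":0,"rz":0,"hand":1}]}}

```text
time_s: 36.15
eef_pos: [0.3946, -0.0867, 0.1852]
eef_rot: [0.998, -0.057, 0.001, 0.001]
ft_force: [0.5, -0.0, -0.1]
width: 0.0001
grip_force: 0.0
```

```bash
python3 pr.py; sed -i 's/(170,180,270,260)/(185,228,275,262)/' gtop.py; python3 gtop.py; python3 lid2.py | cut -c1-50; python3 -c "
from h import *
save('s6',cam('scene')['p'])"
```

```text
tray 389 (array([511.4, 399. ]), array([ 35.8, 108.8]), -0.2) 0.029
tray 384 (array([511.3, 317.2]), array([ 36.8, 109.1]), 2.1) 0.029
tray 380 (array([508.7, 239.9]), array([ 38.5, 108.5]), 0.8) 0.029
36.2 [ 0.39478466 -0.08663208  0.18398421] -6.57109382081982 0.0002839199894093536
top rib (array([ 467.1, -331.2]), array([ 11.6, 158.2]), -83.0) -384.2684839849526 424.5314339719334
phantom (array([ 531.3, -327.2]), array([ 92.3, 200.7]), -82.7) -387.80634261370284 488.82079602711593
scene rib (array([ 495.4, -247.4]), array([ 6.1, 13.3]), -89.6) -304.02682172207955 463.63767688404187
phantom (array([ 537.3, -332. ]), array([ 94.1, 200.9]), -82.8) -393.2830008624532 494.210250027884
[ 0.39474471 -0.08638622  0.18266458] -6.545755919556168 [-0.86825537 -0.06679855 -0.06666497] 0.0005241120584933458
scene slope angle 70.01027398432068 face offset 10
top edge z [212.5398496  216.45221551 218.27119339
top slope angle 70.01829953058223 face offset 6.17
top edge z [212.54696893 216.74656032 219.56245019
```

View pics/s6.png

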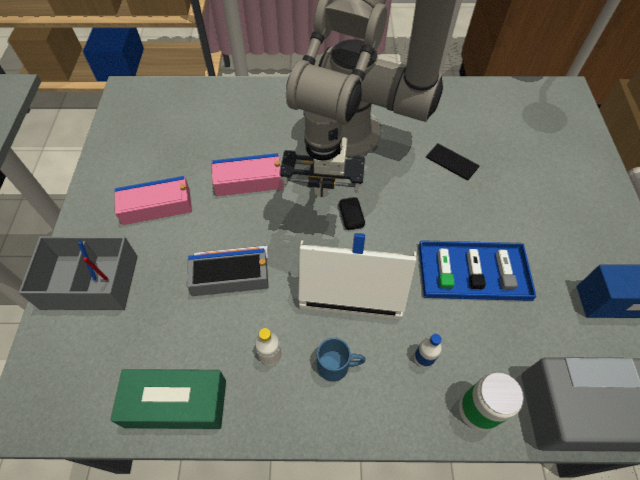

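The scene view shows the lid up at (357,278), three probes in the tray at about (477,268), and the bystanders standing untouched. The guide is flush behind the phantom but still +3.5 mm off centre, so I'll nudge its +y rib end toward -y.

Call:
{"api": "apply_moves", "payload": {"targets": [{"dx":14,"dy":-30,"dz":0,"rx":0,"ry":0,"rz":0.058,"hand":1},{"dx":15,"dy":-33,"dz":0,"rx":0,"ry":0,"rz":0.058,"hand":1},{"dx":15,"dy":-33,"dz":0,"rx":0,"ry":0,"rz":0.058,"hand":1},{"dx":15,"dy":-34.5,"dz":0,"rx":0,"ry":0,"rz":0.059,"hand":1},{"dx":0,"dy":0,"dz":0,"rx":0,"ry":0,"rz":0,"hand":1}]}}

```text
time_s: 37.08
eef_pos: [0.4545, -0.2188, 0.1822]
eef_rot: [0.998, 0.058, -0.001, -0.0]
ft_force: [-0.3, 0.4, 0.3]
width: 0.0002
grip_force: 0.0
```

Call:
{"api": "apply_moves", "payload": {"targets": [{"dx":0,"dy":0,"dz":-40,"rx":0,"ry":0,"rz":0,"hand":1},{"dx":0,"dy":0,"dz":-50,"rx":0,"ry":0,"rz":0,"hand":1},{"dx":0,"dy":0,"dz":-50,"rx":0,"ry":0,"rz":0,"hand":1},{"dx":0,"dy":0,"dz":-25,"rx":0,"ry":0,"rz":0,"hand":1},{"dx":0,"dy":0,"dz":0,"rx":0,"ry":0,"rz":0,"hand":1}]}}

```text
time_s: 37.7
eef_pos: [0.4522, -0.2152, 0.0167]
eef_rot: [0.998, 0.059, -0.002, -0.002]
ft_force: [-0.9, 0.3, -0.7]
width: 0.0004
grip_force: 0.0
```

```bash
python3 - <<'E'
from meas import *
o=manip.observe();print(o['eef_pos'],np.degrees(np.arctan2(*R.from_quat(o['eef_rot']).as_matrix()[[1,0],0])),o['ft_force'])
C=cam('top');hsv=cv2.cvtColor(C['p'],cv2.COLOR_RGB2HSV); H,S,V=[hsv[...,i].astype(int) for i in range(3)]
m=blob((H>5)&(H<20)&(S>150)&box(350,235,440,275));print(rect(planexy(C,m,.024)),m.sum())
save('t7',cv2.resize(C['p'][190:300,310:470],None,fx=4,fy=4))
E
```

```text
[ 0.45221594 -0.21516996  0.01665163] 6.8117797335363335 [-0.89946703  0.29127415 -0.69676329]
(array([ 471.5, -368.7]), array([11.5, 82.8]), -82.6) 113
```

View pics/t7.png

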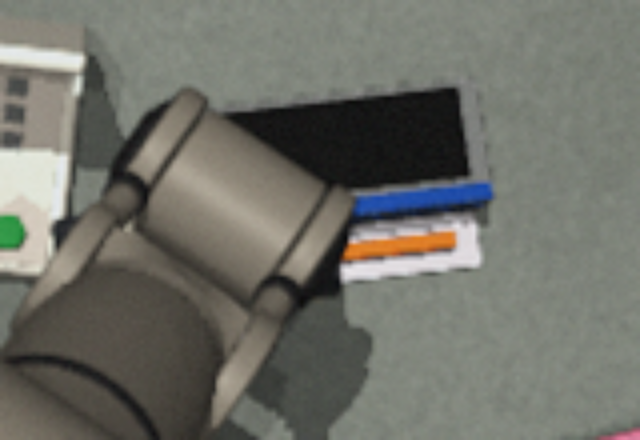

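The crop shows the gripper in line with the strip, whose -y end is still visible near (455,240), so I can track that end while nudging.

Call:
{"api": "apply_moves", "payload": {"targets": [{"dx":0,"dy":0,"dz":-8,"rx":0,"ry":0,"rz":0,"hand":1},{"dx":0.6,"dy":-5,"dz":0,"rx":0,"ry":0,"rz":0,"hand":1},{"dx":0.6,"dy":-5,"dz":0,"rx":0,"ry":0,"rz":0,"hand":1},{"dx":0,"dy":0,"dz":0,"rx":0,"ry":0,"rz":0,"hand":1},{"dx":0,"dy":0,"dz":0,"rx":0,"ry":0,"rz":0,"hand":1}]}}

```text
time_s: 38.38
eef_pos: [0.4551, -0.2272, 0.0109]
eef_rot: [0.998, 0.059, 0.0, 0.0]
ft_force: [0.2, -0.4, -0.6]
width: 0.0003
grip_force: 0.0
```

Call:
{"api": "apply_moves", "payload": {"targets": [{"dx":0.2,"dy":-2,"dz":0,"rx":0,"ry":0,"rz":0,"hand":1}]}}

```text
time_s: 38.5
eef_pos: [0.4552, -0.2289, 0.0108]
eef_rot: [0.998, 0.059, -0.0, 0.0]
ft_force: [-0.4, 0.3, 0.1]
width: 0.0003
grip_force: 0.0
```

Call:
{"api": "apply_moves", "payload": {"targets": [{"dx":0.2,"dy":-2,"dz":0,"rx":0,"ry":0,"rz":0,"hand":1}]}}

```text
time_s: 38.62
eef_pos: [0.4555, -0.2311, 0.0107]
eef_rot: [0.998, 0.059, -0.0, 0.0]
ft_force: [0.7, 0.2, 0.5]
width: 0.0006
grip_force: 0.0
```

Call:
{"api": "apply_moves", "payload": {"targets": [{"dx":0.2,"dy":-2,"dz":0,"rx":0,"ry":0,"rz":0,"hand":1}]}}

```text
time_s: 38.75
eef_pos: [0.4557, -0.2332, 0.0107]
eef_rot: [0.998, 0.059, -0.0, 0.0]
ft_force: [-0.1, -0.8, -0.3]
width: 0.0006
grip_force: 0.0
```

```bash
cat > ge.py <<'E'
from meas import *
a=np.radians(6.8); uy=np.array([-np.sin(a),np.cos(a)])
C=cam('top');hsv=cv2.cvtColor(C['p'],cv2.COLOR_RGB2HSV); H,S,V=[hsv[...,i].astype(int) for i in range(3)]
def lo(C):
    hsv=cv2.cvtColor(C['p'],cv2.COLOR_RGB2HSV); H,S,V=[hsv[...,i].astype(int) for i in range(3)]
    s=planexy(C,blob((H>5)&(H<20)&(S>150)&box(350,235,440,275)),.024)@uy*1000; return s.min(),np.percentile(s,2)
z=np.load('/tmp/top0.npz')
o=manip.observe();print(lo(C),o['eef_pos'],o['ft_force'])
E
python3 ge.py
```

```text
(np.float64(-463.3221211348666), np.float64(-462.6116781776004)) [ 0.45579257 -0.23343072  0.01075493] [ 0.38038859 -0.30023231 -0.36802175]
```

Call:
{"api": "apply_moves", "payload": {"targets": [{"dx":0.2,"dy":-2,"dz":0,"rx":0,"ry":0,"rz":0,"hand":1}]}}

```text
time_s: 38.92
eef_pos: [0.4558, -0.2351, 0.0107]
eef_rot: [0.998, 0.059, -0.0, -0.0]
ft_force: [0.8, 0.6, -0.4]
width: 0.0005
grip_force: 0.0
```

Call:
{"api": "apply_moves", "payload": {"targets": [{"dx":0.2,"dy":-1.5,"dz":0,"rx":0,"ry":0,"rz":0,"hand":1}]}}

```text
time_s: 39.05
eef_pos: [0.4561, -0.2367, 0.0107]
eef_rot: [0.998, 0.059, -0.0, 0.0]
ft_force: [0.2, -0.5, -0.0]
width: 0.0005
grip_force: 0.0
```

Call:
{"api": "apply_moves", "payload": {"targets": [{"dx":0.2,"dy":-1.5,"dz":0,"rx":0,"ry":0,"rz":0,"hand":1}]}}

```text
time_s: 39.17
eef_pos: [0.4562, -0.238, 0.0107]
eef_rot: [0.998, 0.059, -0.0, -0.0]
ft_force: [-0.4, 1.4, -0.4]
width: 0.0002
grip_force: 0.6
```

```bash
python3 ge.py
```

```text
(np.float64(-463.7453369800469), np.float64(-463.0937126678889)) [ 0.45621674 -0.23811537  0.01070999] [ 0.14635006 -0.18513886  0.42712748]
```

Contact is made (fy 1.4 N, finger reading 0.6 N). I'll push 3 mm more.

Call:
{"api": "apply_moves", "payload": {"targets": [{"dx":0.2,"dy":-1,"dz":0,"rx":0,"ry":0,"rz":0,"hand":1},{"dx":0.1,"dy":-1,"dz":0,"rx":0,"ry":0,"rz":0,"hand":1},{"dx":0.1,"dy":-1,"dz":0,"rx":0,"ry":0,"rz":0,"hand":1},{"dx":0,"dy":0,"dz":0,"rx":0,"ry":0,"rz":0,"hand":1}]}}

```text
time_s: 39.72
eef_pos: [0.4567, -0.2411, 0.0107]
eef_rot: [0.998, 0.059, -0.0, 0.0]
ft_force: [-0.3, 0.5, 0.3]
width: 0.0003
grip_force: 0.4
```

```bash
python3 ge.py
```

```text
(np.float64(-466.6327554735658), np.float64(-465.9968138388583)) [ 0.45667681 -0.24109722  0.01073011] [0.52299331 1.06877105 0.54605287]
```

Call:
{"api": "apply_moves", "payload": {"targets": [{"dx":-0.5,"dy":5,"dz":0,"rx":0,"ry":0,"rz":0,"hand":1},{"dx":-2,"dy":15,"dz":0,"rx":0,"ry":0,"rz":0,"hand":1},{"dx":0,"dy":0,"dz":50,"rx":0,"ry":0,"rz":0,"hand":1},{"dx":0,"dy":0,"dz":60,"rx":0,"ry":0,"rz":0,"hand":1},{"dx":0,"dy":0,"dz":60,"rx":0,"ry":0,"rz":0,"hand":1}]}}

```text
time_s: 40.4
eef_pos: [0.4537, -0.2198, 0.1824]
eef_rot: [0.998, 0.06, -0.0, -0.0]
ft_force: [0.7, -0.6, -0.1]
width: 0.0002
grip_force: 0.0
```

Call:
{"api": "apply_moves", "payload": {"targets": [{"dx":-20,"dy":40,"dz":0,"rx":0,"ry":0,"rz":0,"hand":1},{"dx":-30,"dy":50,"dz":0,"rx":0,"ry":0,"rz":0,"hand":1},{"dx":-20,"dy":40,"dz":0,"rx":0,"ry":0,"rz":0,"hand":1},{"dx":0,"dy":0,"dz":0,"rx":0,"ry":0,"rz":0,"hand":1},{"dx":0,"dy":0,"dz":0,"rx":0,"ry":0,"rz":0,"hand":1}]}}

```text
time_s: 41.02
eef_pos: [0.3846, -0.091, 0.181]
eef_rot: [0.998, 0.06, 0.001, 0.0]
ft_force: [0.4, -0.4, -0.8]
width: 0.0002
grip_force: 0.0
```

```bash
python3 gtop.py | head -2; python3 pr.py; python3 lid2.py | cut -c1-40; python3 - <<'E'
from h import *
save('t8',np.load('/tmp/t.npy')[60:380,80:480].repeat(2,0).repeat(2,1)[:600])
E
```

```text
top rib (array([ 467.6, -335.5]), array([ 11.6, 156.2]), -83.0) -388.65260954734146 424.5142668084957
phantom (array([ 531.5, -327.4]), array([ 92.3, 201.4]), -83.5) -388.0286165089854 488.99570833507596
tray 366 (array([527.6, 240.3]), array([ 36.2, 107. ]), -4.6) 0.029
tray 389 (array([512. , 400.3]), array([ 36.7, 109.1]), -2.3) 0.029
tray 383 (array([511.4, 319.1]), array([ 35.6, 110. ]), -0.9) 0.029
41.175 [ 0.38466217 -0.09170307  0.18063851] 6.761204312512707 0.00048190688989313037
scene slope angle 70.09567298808028 face
top edge z [212.51206208 216.40542544 21
top slope angle 70.12879280279724 face o
top edge z [212.4557685  216.76953968 21
```

View pics/t8.png

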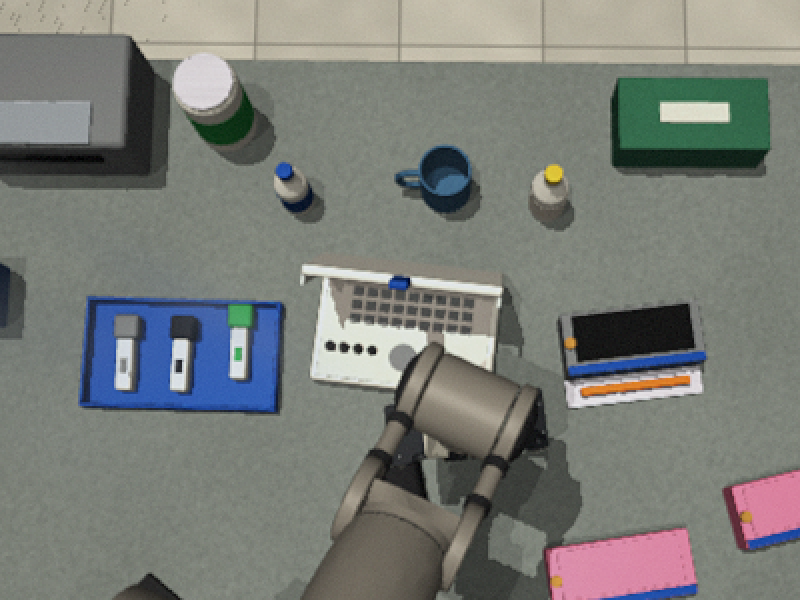

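The view shows the guide flush and centred (within 0.6 mm), the lid at 70° and the bystanders standing. The green probe (240,345) was knocked about 19 mm inside the tray. I'll check that it still lies flat before handing in.

```bash
python3 - <<'E'
from meas import *
C=cam('top'); W=cloud(C)
q=W[(W[...,0]>.45)&(W[...,0]<.60)&(abs(W[...,1]-.24)<.030)&(W[...,2]>.02)&(W[...,2]<.06)]
for a,b in((.475,.50),(.50,.525),(.525,.55),(.55,.575),(.575,.60)):
    k=q[(q[:,0]>a)&(q[:,0]<b)]; print(a,len(k),np.median(k[:,2]) if len(k) else None, k[:,0].max() if len(k) else None)
E
```

```text
0.475 75 0.028950179216562958 0.49980796802682
0.5 77 0.02846738054458692 0.524542768173239
0.525 73 0.02899981405970384 0.5499259638263242
0.55 110 0.02897469914739427 0.5746691624341704
0.575 66 0.027056426112287667 0.5899057445732158
```

The top of the probe is level at 29 mm along its whole length, so it lies flat inside the tray and I'm handing in.

```bash
python3 -c "
from plant import manip
print(manip.finish_job())"
```

```text
the job is handed in; nothing more can be done
None
```

The job is handed in: three probes (one of the four was absent) lie flat in the tray, then the lid was raised to 70° and the power button pressed (no on-signal to read, but it bottomed out), the guide is flush and centred on the phantom's striped face, and the gel bottle, spray bottle and mug were not touched.

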